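# Unlock the flower shop's cash box and hold the key turned

## Robot

A 7-joint arm with a two-finger parallel gripper is mounted at the origin on the work surface. World frame = base frame: x ahead of the robot, y to its left, z up, the work surface at z = 0. Lengths are in m, angles in rad, forces in N, time in s.
With the tool pointing down it reaches from about 0.425 to 0.875 m from the base axis. Payload 4.7 kg.
Tool frame: the origin (TCP) lies midway between the tips of the shut fingers; the grasp point (between the pads) lies 19 mm behind it; z points along the fingers, x is the direction in which the jaws open and shut, and the axes are right-handed (so a half turn about z gives the same grasp; the last joint's range is limited). The gripper opens to 87 mm and grips with 3 to 60 N. Pads are 19 mm wide; open, the fingers measure 117 mm over their backs; the gripper's body (75 mm by 190 mm) begins 51 mm behind the grasp point.
Start: joints at [1.234, 0.321, -0.07, 1.45, 0.023, 1.371, -0.057], TCP at [0.223, -0.61, 0.223] pointing down, gripper open.
Joint ranges: [-2.86, 2.86], [-0.3, 2.09], [-1.38, 1.24], [0.06, 2.45], [-1.56, 4.7], [0.09, 2.05], [-2.69, 2.69]. Speed limits (rad/s): [2.57, 2.57, 3.14, 3.14, 3.14, 3.14, 3.14].

## Interface

Orientations are given as a unit quaternion [x, y, z, w].
In Python, from bench import arm, snapshot, get_calibration gives the robot as it stands. The module is installed in compiled form; this text tells all that it offers.
- The arm moves only by the tool play_rows, never from a script. Its argument "moves" is a list of rows, each an object of numbers: "dx", "dy", "dz": the shift along the tool's x, y, z in m; "wx", "wy", "wz": the turn, a rotation vector about the tool's x, y, z in degrees; "grip": the opening, from 0 (shut) to 1 (fully open). A call has 1 to 8 rows; each row is the pose to reach, as a shift and turn from the pose commanded when the call began, along the tool's axes at that moment; what a row does not reach only later rows make up. A row lasts 1/12 s, in which the tool goes at most 41.7 mm and 7.16 degrees, less where a joint would pass 70% of its speed; a pose out of reach is approached as far as the arm can. A call with a gripper value outside its range is refused whole. The fingers move at their own pace and stop on an object; "grip_force" is the grip in N (left out, the last holds). Time passes only in rows, so rows that repeat a pose let the fingers close. It gives the time, the measured TCP pose, the force and the opening at its end, in the units of the state.
- arm.observe(): the state, without advancing time (a new reading comes with each control period).
- snapshot(name): name is "side" or "top"; returns (picture, depth): 384x512x3 uint8, red, green, blue; 384x512 float32, m along the optical axis (not along the pixel's ray), 0 where there is no reading.
- get_calibration(name): a dict with "intrinsics" (3x3 intrinsics, pixels), "R" (3x3) and "t" (3): a world point X has camera coordinates R X + t. Camera axes: x right, y down, z forward; pixel columns grow to the right and rows downward; lengths in m; the calibration is good to about 2 mm. A picture is of the moment at which its call begins. get_calibration takes no time and is no camera call.
- arm.close_job(): hands the job in, once; it reports no verdict.
The state is a dict: "time": time; "q": joint angles; "joint_vel": joint speeds; "tau": joint torques, N m; "tool_pos": TCP position; "orientation": TCP orientation; "wrist_force": force on the tool from outside, world axes, zero at the start; "torque": the same for the moment, N m; "grip_width": opening from 0.0 (shut) to 1.0 (fully open).
Only numpy, scipy, OpenCV 4.12 (cv2) and the standard library are available. Lean on these libraries where they do the work, as an engineer would, in place of code of your own. Each camera call takes 0.05 s, during which the arm holds its last target.

## Task

Pull the sliding dust cover on the green cash box's lid back to its stop, then take the red key out of the wooden stand, ease it all the way into the lock past the sticky pins, and turn it a quarter turn clockwise. The lock springs back, so finish still holding the key turned, fully home in the lock with the cover open, so that I can lift the lid; leave the blue key and everything else on the bench where it is.

Things in the scene. Friction and masses are not known exactly. Their poses are not given: they have to be found in the camera images.
- lock_axis (a point): Lock axis at the brass lock face, 94 mm above the bench, 4 mm above the lid of the fixed green cash box (150 x 200 x 90 mm). z up; the dust cover opens along this frame's -x. Lid reaches 95 mm to -x, 55 to +x, 100 to +y and -y. Cover guides: 4 mm wide strips, 6 mm above the face, 24 mm either side, 20 to 90 mm to -x. A flat wire handle up to 7 mm high lies on the lid 70 to 90 mm to +y.
- keyway (a point): Centre of the key slot's mouth in the round brass plug (34 mm across), at the lock face, under the cover at first. z up, x along the slot. Slot 15.5 (x) x 6.5 mm, 1.5 mm chamfers, floor 33 mm down. Two sticky sprung pins stick out 2.3 mm, at 11 mm depth from the +y wall and at 21 mm from the -y wall; a slow push of 5 to 15 N with a few degrees of rocking gets past: caught at 10 to 24 mm is not yet home.
- plug (a joint): Lock plug angle: 0 = locked (at the start), grows clockwise seen from above, stop at 1.571 rad (quarter turn). A spring of 0.03 Nm at 0 and 0.11 Nm at the stop turns it back when let go. The latch is fully drawn from 1.3 rad on. The key has about 0.1 rad of play in the slot.
- shutter (a joint): Dust cover travel: 0 = closed (starts at 0 to 5 mm), 0.040 m = open at its stop, clear of the slot. A light spring and a friction brake oppose the pull (2.6 to 3.4 N together); the brake is stronger than the spring, so the cover stays where it is left.
- shutter_knob (a point): Centre of the dust cover's black upright post, 14 (x) x 16 (y) x 30 mm tall, top 35 mm above the lock face; axes as lock_axis. It stands on the cover, a steel plate 52 x 43 x 4 mm whose top is 5 mm above the lock face. 30 mm from the lock axis to -x when closed, 70 mm when open.
- key_mid (a point): Centre of the red plastic bow of the cash box key: 12 mm thick (x), 34 wide (y), 44 tall (z, up). Stands blade down in the stand; the same after half a turn. Steel blade in the same plane: 5 mm thick (x), 14 wide (y), 40 long from the bow to its tip. 40 to 70 g. To enter the lock the key's y lies along the slot's x; on the slot's floor the bow's lower edge is 7 mm above the lock face.
- key_tip (a point): The lower end of the red key's blade, 62 mm below key_mid along the key's z.
- spare_mid (a point): The same point of the other key, blue bow, same size; leave it in its place. Stands 70 mm from the red key, beside it along the bow's width.
- keystand: Wooden key stand, fixed, 70 mm (x) x 150 mm (y) x 40 mm tall, origin at the centre of its underside. Two slots 32 mm deep, 7.5 x 16.5 mm, at y = +35 and -35 mm hold the keys upright (bow's lower edge 8 mm above the stand); either key may be in either slot.
- pot: Terracotta pot, 90 mm across, 80 mm tall, bystander; origin under it.
- spool: Wooden wire spool, 56 mm across, 34 mm tall, bystander; origin under it.
- ribbon: Red ribbon roll, 68 mm across, 25 mm tall, bystander; origin under it.
- spray: White bottle with a green cap, 64 mm across, 150 mm tall, bystander; origin under it.
- bench_brush: Bench brush lying flat, bystander; origin under its middle.
- secateurs: Secateurs with red handles lying flat, 160 mm long, bystander; origin under the pivot.

How it is judged:
On the way, in this order (a step that is already met when the one before it is completed fails the run):
1. the dust cover is pulled open to its stop while the lock is still locked (value of joint shutter above 0.036 m and value of joint plug below 0.3 rad), for 0.2 s.
2. the red key is fully in the lock, not yet turned (z of key_tip in the frame of keyway below -0.027 m and horizontal distance between key_tip and keyway below 0.005 m and angle between the z axis of key_mid and the z axis of keyway, either way round below 0.15 rad and value of joint plug below 0.6 rad), for 0.1 s.
At the end, for the whole second after the job is handed in: Through the last second the fingers still grip the red key (over 1.5 N), its tip is at least 27 mm deep in the slot and within 5 mm of its axis, the plug is turned at least 1.3 rad (stop at 1.57) and the dust cover is open by at least 33 of its 40 mm (z of key_tip in the frame of keyway below -0.027 m and horizontal distance between key_tip and keyway below 0.005 m and angle between the z axis of key_mid and the z axis of keyway, either way round below 0.15 rad and value of joint plug above 1.3 rad and contact force between the fingers and key above 1.5 N and value of joint shutter above 0.033 m); the arm keeps its last pose, push and grip.
It fails at once if the blue key is disturbed (moved over 20 mm) (distance of spare_mid from where it was at the start of the episode above 0.02 m).
It fails at once if something else on the bench is moved by over 30 mm (distance of any of pot, spool, ribbon, spray, bench_brush, secateurs from where it was at the start of the episode above 0.03 m).
It also fails if it takes over 61 s, if anything falls off the work surface, if the arm or the gripper's body presses on something with over 40 N, if the wrist force passes 120 N, or if a joint passes its speed limit or range.

## Working session

There is one attempt and no reset: what is moved stays moved. The work goes in short steps, Python scripts to look and compute and a tool call to move; the robot and the scene stay as the last step left them, time stands still between calls to the robot, and variables do not carry over. Pictures are saved under pics/ and viewed, and the job is handed in when it is done.

Besides the shell and the picture viewer there is one more tool, called after ">>>" as a command line: name --argument value ..., lists and objects as JSON in quotes. play_rows: Moves the arm, as the interface text tells. Its arguments: {"type":"object","properties":{"moves":{"type":"array"},"grip_force":{"type":"number"}},"required":["moves"]}

```bash
mkdir -p pics; python3 - <<'E'
from bench import arm, snapshot, get_calibration
import cv2, numpy as np
print(arm.observe())
for n in("side","top"):
    p,d=snapshot(n); np.save(n+"_d.npy",d); np.save(n+"_p.npy",p)
    cv2.imwrite(f"pics/{n}0.png",cv2.resize(p[:,:,::-1],(800,600),interpolation=cv2.INTER_CUBIC))
    c=get_calibration(n); print(n,c)
E
```

```text
{'time': 0.0, 'q': array([ 1.23407009,  0.3217961 , -0.07010386,  1.45167295,  0.02260558,
        1.3707484 , -0.05692091]), 'joint_vel': array([ 0.00094704, -0.00044355,  0.00063165, -0.00142618, -0.0013877 ,
        0.00056389, -0.00109399]), 'tau': array([ 9.75880430e-04, -4.91290784e+01, -4.03595427e-01, -3.12524736e+01,
       -6.41063601e-02,  4.37052338e-02,  1.71541378e-04]), 'tool_pos': array([ 0.2231672 , -0.60991855,  0.22148013]), 'orientation': array([ 8.19664510e-01, -5.72843126e-01, -7.79360619e-04, -4.86445787e-04]), 'wrist_force': array([ 0.08539162, -0.11716097, -0.14070047]), 'torque': array([-0.03730655, -0.02038495,  0.05955672]), 'grip_width': 1.0036308216643426}
side {'intrinsics': array([[387.85030953,   0.        , 254.11920465],
       [  0.        , 387.85030953, 193.57775948],
       [  0.        ,   0.        ,   1.        ]]), 'R': array([[ 0.98677224, -0.1608185 , -0.02044402],
       [-0.11205842, -0.58551785, -0.80287717],
       [ 0.11714717,  0.79454783, -0.59579383]]), 't': array([-0.57698572,  0.15107733,  1.09573678])}
top {'intrinsics': array([[355.15457379,   0.        , 260.2360759 ],
       [  0.        , 355.15457379, 192.69581549],
       [  0.        ,   0.        ,   1.        ]]), 'R': array([[ 0.01702512, -0.99969947, -0.01763861],
       [-0.98201127, -0.01340072, -0.18834617],
       [ 0.18805319,  0.02052793, -0.9819443 ]]), 't': array([-0.00613099,  0.57770334,  1.24795423])}
```

View pics/side0.png

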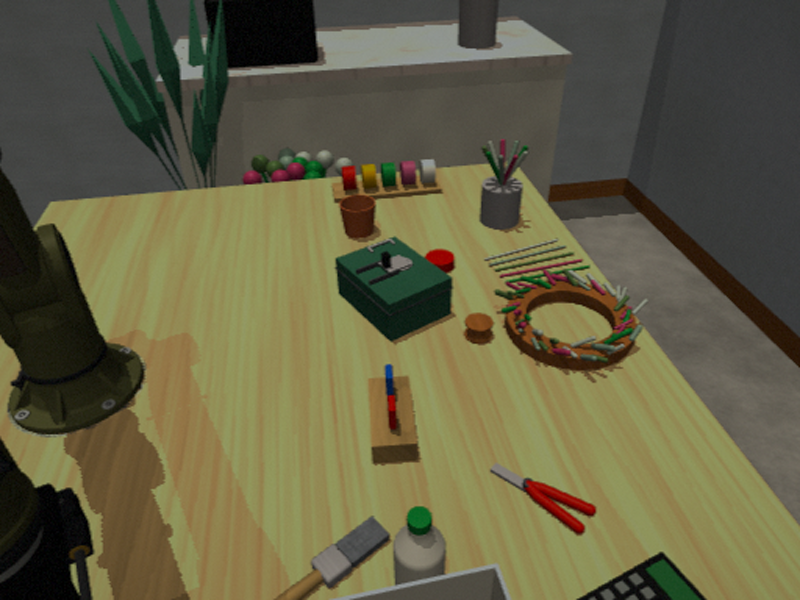

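View pics/top0.png

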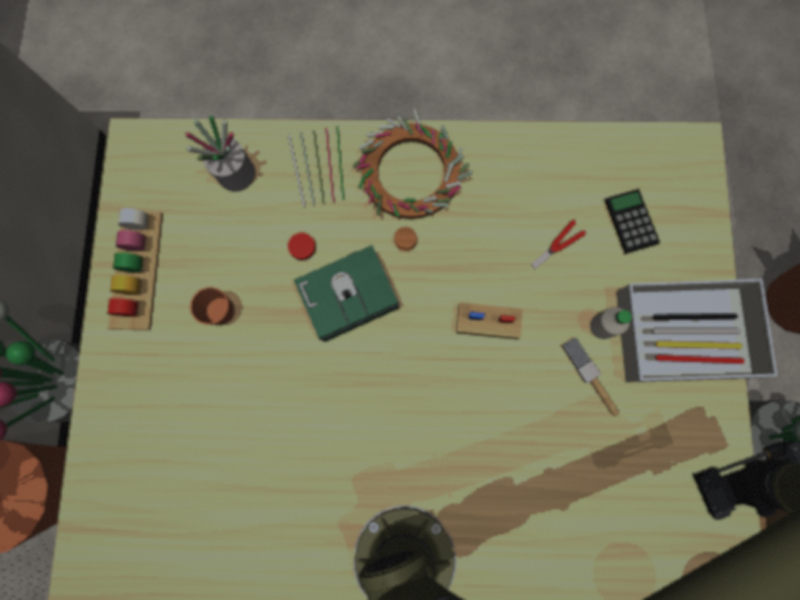

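The top view shows the box at about (345,292), with the knob near (347,293), and the stand at (488,320) with the blue key on the left and the red key on the right. The spool is at (405,238). I'll enlarge both areas.

```bash
python3 - <<'E'
import cv2, numpy as np
t=np.load("top_p.npy")[:,:,::-1]; s=np.load("side_p.npy")[:,:,::-1]
def crop(im,u0,v0,w,h,k,n): cv2.imwrite(n,cv2.resize(im[v0:v0+h,u0:u0+w],None,fx=k,fy=k,interpolation=cv2.INTER_CUBIC))
crop(t,180,150,80,75,8,"pics/tb.png")
crop(t,285,185,56,36,12,"pics/tk.png")
crop(s,205,145,95,75,8,"pics/sb.png")
crop(s,225,225,55,75,8,"pics/sk.png")
E
```

```text
(no output)
```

View pics/tb.png

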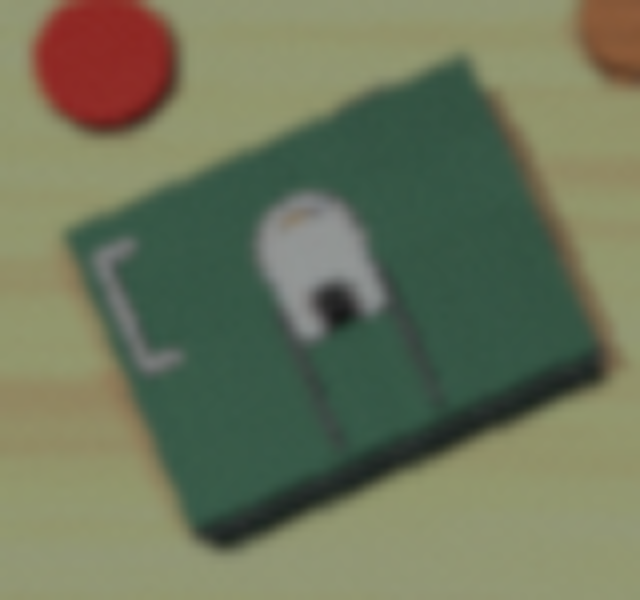

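View pics/tk.png

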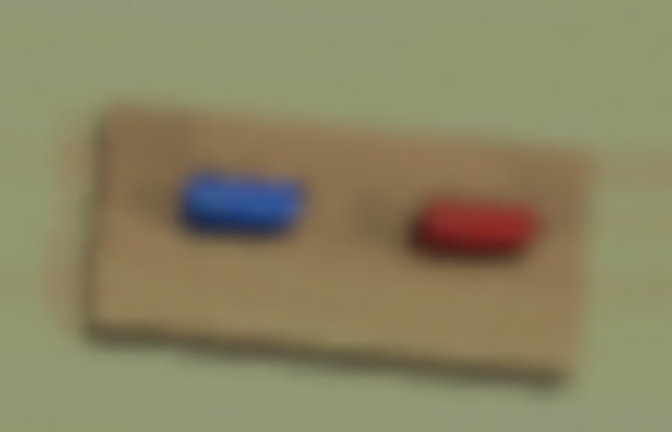

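View pics/sb.png

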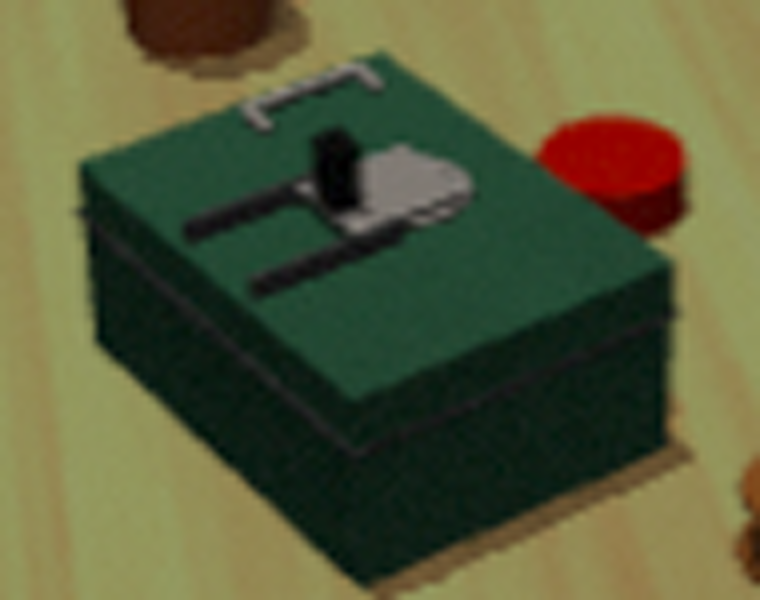

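View pics/sk.png

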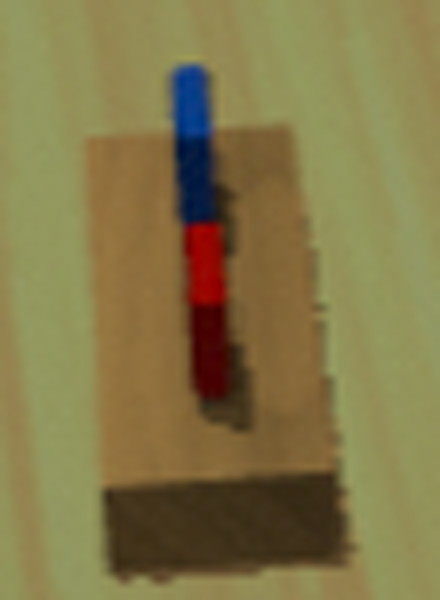

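```bash
cat > h.py <<'E'
import numpy as np, cv2
from bench import get_calibration
C={n:get_calibration(n) for n in("side","top")}
def proj(n,X):
    c=C[n]; Y=np.atleast_2d(X)@c["R"].T+c["t"]; K=c["intrinsics"]
    return Y[:,:2]/Y[:,2:]*K[0,0]+K[:2,2]
def pix(u0,v0,k,P): return np.array([u0,v0])+(np.array(P,float)+.5)/k-.5
def pose(p,z,L):
    x,y,a=p; c,s=np.cos(a),np.sin(a); L=np.array(L,float)
    return np.c_[x+c*L[:,0]-s*L[:,1], y+s*L[:,0]+c*L[:,1], z+L[:,2]]
E
python3 - <<'E'
from h import *
from scipy.optimize import least_squares
# box
L=[(.055,.1,-.004),(.055,-.1,-.004),(-.095,-.1,-.004),(-.095,.1,-.004)]
LS=[L[3],L[0],L[1],L[2],(-.095,.1,-.094),(-.095,-.1,-.094),(.055,-.1,-.094)]
top=pix(180,150,8,[(66,235),(467,53),(605,350),(195,525)])
side=pix(205,145,8,[(80,163),(382,52),(673,262),(355,398),(100,345),(365,587),(668,443)])
def r(p,w):
    o=[]
    if 't' in w:o.append(proj("top",pose(p,.094,L))-top)
    if 's' in w:o.append(proj("side",pose(p,.094,LS))-side)
    return np.vstack(o).ravel()
for w in("t","s","ts"):
    s=least_squares(r,[.62,.1,.3],args=(w,)); print(w,s.x,np.round(s.fun.reshape(-1,2),1).tolist())
# stand
S=[(.035,.075,0),(.035,-.075,0),(-.035,-.075,0),(-.035,.075,0)]
SS=[S[3],S[0],S[1],S[2],(-.035,-.075,-.04),(.035,-.075,-.04)]
tt=pix(285,185,12,[(103,103),(594,150),(570,368),(92,328)])
ss=pix(225,225,8,[(87,137),(292,125),(333,472),(105,488),(112,575),(343,562)])
P={n:np.load(n+"_p.npy") for n in C}
def cen(n,col):
    h=cv2.cvtColor(P[n],cv2.COLOR_RGB2HSV); m=(h[...,1]>150)
    m&= ((h[...,0]<8)|(h[...,0]>172)) if col=="r" else (abs(h[...,0].astype(int)-113)<12)
    box=(285,185,56,36) if n=="top" else (240,228,20,55)
    k=np.zeros_like(m);k[box[1]:box[1]+box[3],box[0]:box[0]+box[2]]=1
    v,u=np.nonzero(m&k); print(n,col,len(u),u.mean(),v.mean(),u.min(),u.max(),v.min(),v.max()); return np.array([u.mean(),v.mean()])
obs=[(n,col,cen(n,col)) for n in C for col in"rb" ]
def hullc(n,p,y):
    B=[(a,y+b,c) for a in(-.006,.006) for b in(-.017,.017) for c in(.008,.052)]
    h=cv2.convexHull(proj(n,pose(p,.04,B)).astype(np.float32)); m=cv2.moments(h); return np.array([m["m10"]/m["m00"],m["m01"]/m["m00"]])
def r2(p,w):
    o=[]
    if 't' in w:o.append(proj("top",pose(p,.04,S))-tt)
    if 's' in w:o.append(proj("side",pose(p,.04,SS))-ss)
    return np.vstack(o).ravel()
def r3(p,w):
    return np.concatenate([hullc(n,p,-.035 if c=="r" else .035)-m for n,c,m in obs if n[0] in w and not(n=="side" and c=="b")])
for w in("t","s","ts"):
    s=least_squares(r2,[.55,-.2,0],args=(w,)); print("stand",w,s.x,np.round(s.fun.reshape(-1,2),1).tolist())
for w in("t","ts"):
    s=least_squares(r3,s.x,args=(w,),diff_step=1e-3); print("keys",w,s.x,np.round(s.fun.reshape(-1,2),1).tolist())
    print("red",pose(s.x,.04,[(0,-.035,.03)]),"blue",pose(s.x,.04,[(0,.035,.03)]))
E
```

```text
t [0.61290327 0.15090823 0.44432802] [[-0.2, -0.4], [0.4, -0.1], [0.1, -0.4], [-0.2, 0.9]]
s [0.61733057 0.15163306 0.44773119] [[-0.2, -0.1], [0.0, -0.3], [0.6, -0.2], [0.1, 0.1], [-0.6, -0.4], [-0.3, 0.2], [0.3, 0.3]]
ts [0.6159474  0.15115854 0.44809338] [[-0.2, -1.1], [0.2, -0.9], [0.1, -1.4], [-0.1, 0.1], [-0.7, -0.0], [-0.4, -0.2], [0.2, -0.1], [-0.3, 0.3], [-1.0, -0.2], [-0.7, 0.4], [-0.1, 0.5]]
side r 99 250.40404040404042 263.050505050505 248 253 253 274
side b 65 248.63076923076923 242.3846153846154 247 251 233 252
top r 36 324.25 203.52777777777777 320 329 202 205
top b 21 304.6190476190476 201.85714285714286 301 308 201 203
stand t [ 0.53991526 -0.19109112 -0.07874004] [[0.1, -0.0], [-0.2, -0.3], [0.7, 0.4], [-0.5, -0.1]]
stand s [ 0.54380596 -0.19423798 -0.0874195 ] [[-0.1, 0.2], [0.3, -0.1], [0.7, 0.0], [-0.1, 0.1], [-0.3, 0.1], [-0.5, -0.4]]
stand ts [ 0.54281225 -0.19322342 -0.08123457] [[0.7, -0.8], [0.3, -1.0], [1.2, -0.4], [0.1, -0.9], [-0.7, 0.0], [-0.3, -0.3], [0.4, -0.3], [-0.4, -0.1], [-0.5, -0.1], [-0.8, -0.7]]
keys t [ 0.54072341 -0.19276361 -0.07227635] [[-0.1, -0.0], [0.1, 0.0]]
red [[ 0.53819594 -0.22767224  0.07      ]] blue [[ 0.54325088 -0.15785499  0.07      ]]
keys ts [ 0.54129926 -0.19280547 -0.05577256] [[-0.2, 0.0], [-0.0, -0.3], [0.1, 0.0]]
red [[ 0.53934823 -0.22775105  0.07      ]] blue [[ 0.54325028 -0.15785989  0.07      ]]
```

```bash
cat >> h.py <<'E'
def go(x,y,z,yaw_deg):
    """shift/turn in tool axes from measured pose to target (tool down, tool x at yaw)"""
    from bench import arm
    from scipy.spatial.transform import Rotation as Ro
    s=arm.observe(); R=Ro.from_quat(s["orientation"])
    a=np.radians(yaw_deg); T=Ro.from_matrix(np.c_[[np.cos(a),np.sin(a),0],[np.sin(a),-np.cos(a),0],[0,0,-1]])
    d=R.inv().apply(np.array([x,y,z])-s["tool_pos"]); w=(R.inv()*T).as_rotvec(degrees=True)
    print("d",np.round(d,4),"w",np.round(w,2),"| pos",np.round(s["tool_pos"],4),"yaw",yaw(s),"F",np.round(s["wrist_force"],2),"T",np.round(s["torque"],3),"t",round(s["time"],2),"g",round(s["grip_width"]*87,1),"q7",round(s["q"][6],2))
def yaw(s):
    from scipy.spatial.transform import Rotation as Ro
    M=Ro.from_quat(s["orientation"]).as_matrix(); return np.round([np.degrees(np.arctan2(M[1,0],M[0,0])),*np.degrees(M[:2,2])],2)
def lk(x,y,o=(.615,.151),a=.446): return o[0]+np.cos(a)*x-np.sin(a)*y, o[1]+np.sin(a)*x+np.cos(a)*y
E
python3 - <<'E'
from h import *
for n,(u,v,z,w) in dict(top=(221.5,187.8,.129,5)).items():
    c=C[n];K=c["intrinsics"];
    p=pix(180,150,8,[(335,300)])[0]
    ray=c["R"].T@np.r_[(p-K[:2,2])/K[0,0],1]; o=-c["R"].T@c["t"]; X=o+ray*(z-o[2])/ray[2]; print(X)
for k in(-.030,-.035): print(k,lk(k,0),[ (proj("top",[[*lk(k,0),z]])-[180,150])*8 for z in(.099,.129)],[(proj("side",[[*lk(k,0),z]])-[205,145])*8 for z in(.099,.129)])
go(*lk(-.032,0),.20,25.6)
E
```

```text
[0.5816073  0.13628423 0.129     ]
-0.03 (np.float64(0.5879346073115316), np.float64(0.13805919173239156)) [array([[336.47738713, 296.27482984]]), array([[327.97286439, 282.19159232]])] [array([[339.19978331, 196.81855613]]), array([[336.80819998, 131.54366999]])]
-0.035 (np.float64(0.5834237085301203), np.float64(0.13590239035445684)) [array([[340.93838553, 306.27103721]]), array([[332.53422261, 292.41628416]])] [array([[328.60230829, 200.98706054]]), array([[326.04775774, 135.6520617 ]])]
d [-0.5768 -0.5977  0.0225] w [-8.00e-02  8.00e-02 -9.55e+01] | pos [ 0.2231 -0.61    0.2215] yaw [-6.99e+01 -4.00e-02  9.00e-02] F [-0.11 -0.03  0.55] T [-0.025  0.045  0.004] t 0.1 g 87.0 q7 -0.06
```

>>> play_rows --moves '[{"dx":-0.577,"dy":-0.598,"dz":0,"wz":-95.5,"grip":1},{"dx":-0.577,"dy":-0.598,"dz":0,"wz":-95.5,"grip":1},{"dx":-0.577,"dy":-0.598,"dz":0,"wz":-95.5,"grip":1},{"dx":-0.577,"dy":-0.598,"dz":0,"wz":-95.5,"grip":1},{"dx":-0.577,"dy":-0.598,"dz":0,"wz":-95.5,"grip":1},{"dx":-0.577,"dy":-0.598,"dz":0,"wz":-95.5,"grip":1},{"dx":-0.577,"dy":-0.598,"dz":0,"wz":-95.5,"grip":1},{"dx":-0.577,"dy":-0.598,"dz":0,"wz":-95.5,"grip":1}]'

```text
invalid input
```

```bash
python3 -c "
from h import *
go(*lk(-.032,0),.20,25.6)"
```

```text
d [-0.5768 -0.5977  0.0225] w [-8.00e-02  8.00e-02 -9.55e+01] | pos [ 0.2231 -0.61    0.2215] yaw [-6.99e+01 -4.00e-02  9.00e-02] F [-0.11 -0.03  0.55] T [-0.025  0.045  0.004] t 0.1 g 87.0 q7 -0.06
```

>>> play_rows --moves '[{"dx":-0.025,"dy":-0.025,"dz":0.0,"wx":0.0,"wy":0.0,"wz":-6.0,"grip":1.0}]' --grip_force 20

```text
time: 0.18
tool_pos: [0.2325, -0.5828, 0.2206]
orientation: [0.846, -0.533, -0.001, 0.002]
wrist_force: [-1.9, 0.2, 1.2]
grip_width: 1.002
```

>>> play_rows --moves '[{"dx":-0.1,"dy":-0.1,"dz":0.0,"wx":0.0,"wy":0.0,"wz":-20.0,"grip":1.0},{"dx":-0.1,"dy":-0.1,"dz":0.0,"wx":0.0,"wy":0.0,"wz":-20.0,"grip":1.0},{"dx":-0.1,"dy":-0.1,"dz":0.0,"wx":0.0,"wy":0.0,"wz":-20.0,"grip":1.0}]'

```text
time: 0.43
tool_pos: [0.2789, -0.4581, 0.2218]
orientation: [0.929, -0.371, -0.0, -0.0]
wrist_force: [1.1, -0.8, 0.3]
grip_width: 1.001
```

```bash
python3 -c "
from h import *
go(*lk(-.032,0),.20,25.6)"
```

```text
d [-0.1879 -0.643   0.0222] w [-5.000e-02  4.000e-02 -6.918e+01] | pos [ 0.2789 -0.4581  0.2218] yaw [-4.358e+01 -3.000e-02  5.000e-02] F [ 1.12 -0.85  0.26] T [-0.036 -0.088  0.002] t 0.43 g 87.1 q7 0.2
```

>>> play_rows --moves '[{"dx":-0.188,"dy":-0.643,"dz":0.0,"wx":0.0,"wy":0.0,"wz":-69.2,"grip":1.0},{"dx":-0.188,"dy":-0.643,"dz":0.0,"wx":0.0,"wy":0.0,"wz":-69.2,"grip":1.0},{"dx":-0.188,"dy":-0.643,"dz":0.0,"wx":0.0,"wy":0.0,"wz":-69.2,"grip":1.0},{"dx":-0.188,"dy":-0.643,"dz":0.0,"wx":0.0,"wy":0.0,"wz":-69.2,"grip":1.0},{"dx":-0.188,"dy":-0.643,"dz":0.0,"wx":0.0,"wy":0.0,"wz":-69.2,"grip":1.0},{"dx":-0.188,"dy":-0.643,"dz":0.0,"wx":0.0,"wy":0.0,"wz":-69.2,"grip":1.0},{"dx":-0.188,"dy":-0.643,"dz":0.0,"wx":0.0,"wy":0.0,"wz":-69.2,"grip":1.0},{"dx":-0.188,"dy":-0.643,"dz":0.0,"wx":0.0,"wy":0.0,"wz":-69.2,"grip":1.0}]'

```text
time: 1.1
tool_pos: [0.4334, -0.1627, 0.2224]
orientation: [0.993, 0.12, -0.0, 0.0]
wrist_force: [0.6, -0.7, 0.1]
grip_width: 1.0
```

```bash
python3 -c "
from h import *
go(*lk(-.032,0),.20,25.6)"
```

```text
d [ 0.2196 -0.2551  0.0222] w [  0.03   0.02 -11.87] | pos [ 0.4334 -0.1627  0.2224] yaw [ 1.373e+01 -1.000e-02 -3.000e-02] F [ 0.58 -0.71  0.05] T [ 0.008 -0.175 -0.019] t 1.1 g 87.0 q7 0.58
```

>>> play_rows --moves '[{"dx":0.22,"dy":-0.255,"dz":0.02,"wx":0.0,"wy":0.0,"wz":-11.9,"grip":1.0},{"dx":0.22,"dy":-0.255,"dz":0.02,"wx":0.0,"wy":0.0,"wz":-11.9,"grip":1.0},{"dx":0.22,"dy":-0.255,"dz":0.02,"wx":0.0,"wy":0.0,"wz":-11.9,"grip":1.0},{"dx":0.22,"dy":-0.255,"dz":0.02,"wx":0.0,"wy":0.0,"wz":-11.9,"grip":1.0},{"dx":0.22,"dy":-0.255,"dz":0.02,"wx":0.0,"wy":0.0,"wz":-11.9,"grip":1.0},{"dx":0.22,"dy":-0.255,"dz":0.02,"wx":0.0,"wy":0.0,"wz":-11.9,"grip":1.0},{"dx":0.22,"dy":-0.255,"dz":0.02,"wx":0.0,"wy":0.0,"wz":-11.9,"grip":1.0},{"dx":0.22,"dy":-0.255,"dz":0.02,"wx":0.0,"wy":0.0,"wz":-11.9,"grip":1.0}]'

```text
time: 1.77
tool_pos: [0.5868, 0.1321, 0.2022]
orientation: [0.976, 0.219, -0.0, 0.0]
wrist_force: [0.3, -0.6, 1.8]
grip_width: 0.998
```

>>> play_rows --moves '[{"dx":0.0,"dy":0.0,"dz":0.0,"wx":0.0,"wy":0.0,"wz":0.0,"grip":1.0},{"dx":0.0,"dy":0.0,"dz":0.0,"wx":0.0,"wy":0.0,"wz":0.0,"grip":1.0}]'

```text
time: 1.93
tool_pos: [0.5855, 0.1344, 0.2014]
orientation: [0.975, 0.222, -0.001, -0.001]
wrist_force: [-0.1, -0.9, 0.1]
grip_width: 0.998
```

```bash
python3 -c "
from h import *
go(*lk(-.032,0),.108,25.6)"
```

```text
d [ 0.0019 -0.002   0.0934] w [-0.19  0.09  0.04] | pos [0.5855 0.1344 0.2014] yaw [25.64 -0.16  0.13] F [-0.08 -0.91  0.15] T [-0.077 -0.145 -0.037] t 1.93 g 86.8 q7 0.01
```

>>> play_rows --moves '[{"dx":0.002,"dy":-0.002,"dz":0.03,"wx":0.0,"wy":0.0,"wz":0.0,"grip":1.0},{"dx":0.002,"dy":-0.002,"dz":0.06,"wx":0.0,"wy":0.0,"wz":0.0,"grip":1.0},{"dx":0.002,"dy":-0.002,"dz":0.08,"wx":0.0,"wy":0.0,"wz":0.0,"grip":1.0},{"dx":0.002,"dy":-0.002,"dz":0.093,"wx":0.0,"wy":0.0,"wz":0.0,"grip":1.0},{"dx":0.002,"dy":-0.002,"dz":0.093,"wx":0.0,"wy":0.0,"wz":0.0,"grip":0.4},{"dx":0.002,"dy":-0.002,"dz":0.093,"wx":0.0,"wy":0.0,"wz":0.0,"grip":0.4},{"dx":0.002,"dy":-0.002,"dz":0.093,"wx":0.0,"wy":0.0,"wz":0.0,"grip":0.4},{"dx":0.002,"dy":-0.002,"dz":0.093,"wx":0.0,"wy":0.0,"wz":0.0,"grip":0.4}]'

```text
time: 2.6
tool_pos: [0.5884, 0.1334, 0.1117]
orientation: [0.976, 0.219, 0.002, 0.0]
wrist_force: [0.4, -0.1, 0.3]
grip_width: 0.783
```

```bash
cat > look.py <<'E'
import sys
from h import *
from bench import snapshot
def shot(n,tag,u0,v0,w,h,k):
    p,d=snapshot(n); np.save(f"{n}_{tag}.npy",p); np.save(f"{n}_{tag}_d.npy",d)
    cv2.imwrite(f"pics/{n}_{tag}.png",cv2.resize(p[v0:v0+h,u0:u0+w,::-1],None,fx=k,fy=k,interpolation=cv2.INTER_CUBIC))
E
python3 -c "
from look import *
go(*lk(-.032,0),.108,25.6)
shot('side','a',205,120,95,75,8)"
```

```text
d [-0.0005 -0.0044  0.0037] w [ 0.07 -0.17 -0.33] | pos [0.5884 0.1334 0.1117] yaw [2.527e+01 1.800e-01 1.000e-02] F [ 0.36 -0.09  0.33] T [ 0.001 -0.186  0.022] t 2.6 g 68.1 q7 -0.05
```

View pics/side_a.png

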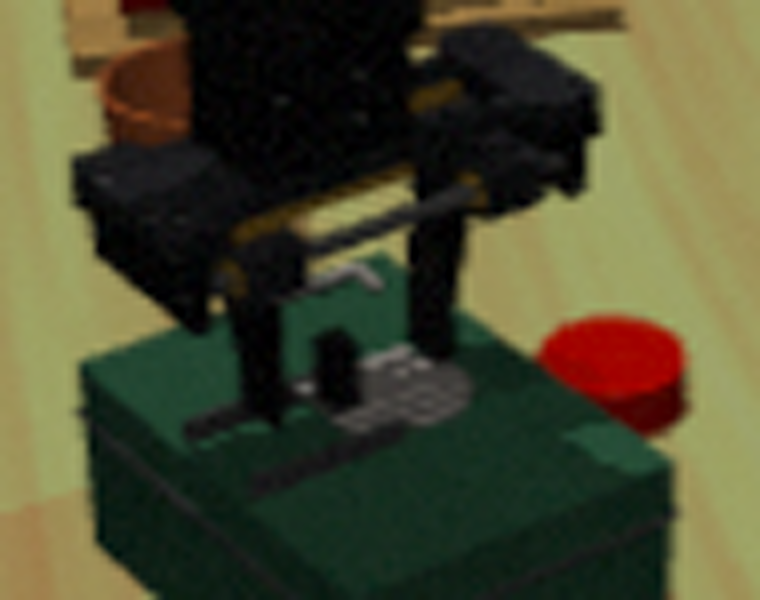

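The fingers straddle the post at about (337,370), in line with it. I'll let the arm settle, then close.

>>> play_rows --moves '[{"dx":0.0,"dy":0.0,"dz":0.0,"wx":0.0,"wy":0.0,"wz":0.0,"grip":0.4},{"dx":0.0,"dy":0.0,"dz":0.0,"wx":0.0,"wy":0.0,"wz":0.0,"grip":0.4},{"dx":0.0,"dy":0.0,"dz":0.0,"wx":0.0,"wy":0.0,"wz":0.0,"grip":0.4},{"dx":0.0,"dy":0.0,"dz":0.0,"wx":0.0,"wy":0.0,"wz":0.0,"grip":0.4}]'

```text
time: 2.98
tool_pos: [0.5873, 0.1334, 0.1099]
orientation: [0.976, 0.219, 0.0, 0.0]
wrist_force: [0.6, 0.9, -0.5]
grip_width: 0.449
```

```bash
python3 -c "
from look import *
go(*lk(-.032,0),.106,25.6)"
```

```text
d [ 0.0006 -0.0039  0.0039] w [ 0.01 -0.01 -0.3 ] | pos [0.5873 0.1334 0.1099] yaw [ 2.53e+01  1.00e-02 -1.00e-02] F [ 0.6   0.93 -0.51] T [-0.025 -0.162 -0.019] t 2.98 g 39.1 q7 -0.05
```

>>> play_rows --moves '[{"dx":0.0,"dy":-0.004,"dz":0.0035,"wx":0.0,"wy":0.0,"wz":0.0,"grip":0.4},{"dx":0.0,"dy":-0.004,"dz":0.0035,"wx":0.0,"wy":0.0,"wz":0.0,"grip":0.0},{"dx":0.0,"dy":-0.004,"dz":0.0035,"wx":0.0,"wy":0.0,"wz":0.0,"grip":0.0},{"dx":0.0,"dy":-0.004,"dz":0.0035,"wx":0.0,"wy":0.0,"wz":0.0,"grip":0.0},{"dx":0.0,"dy":-0.004,"dz":0.0035,"wx":0.0,"wy":0.0,"wz":0.0,"grip":0.0},{"dx":0.0,"dy":-0.004,"dz":0.0035,"wx":0.0,"wy":0.0,"wz":0.0,"grip":0.0},{"dx":0.0,"dy":-0.004,"dz":0.0035,"wx":0.0,"wy":0.0,"wz":0.0,"grip":0.0},{"dx":0.0,"dy":-0.004,"dz":0.0035,"wx":0.0,"wy":0.0,"wz":0.0,"grip":0.0}]' --grip_force 15

```text
time: 3.65
tool_pos: [0.5854, 0.137, 0.1062]
orientation: [0.976, 0.219, -0.0, 0.0]
wrist_force: [-0.4, -0.3, 0.3]
grip_width: 0.159
```

```bash
python3 -c "
from look import *
go(*lk(-.032,0),.106,25.6)
shot('top','b',180,150,80,75,8)"
```

```text
d [0.0007 0.0001 0.0002] w [ 0.    0.01 -0.3 ] | pos [0.5854 0.137  0.1062] yaw [ 2.53e+01 -1.00e-02 -1.00e-02] F [-0.45 -0.33  0.31] T [-0.042 -0.123  0.022] t 3.65 g 13.9 q7 -0.06
```

View pics/top_b.png

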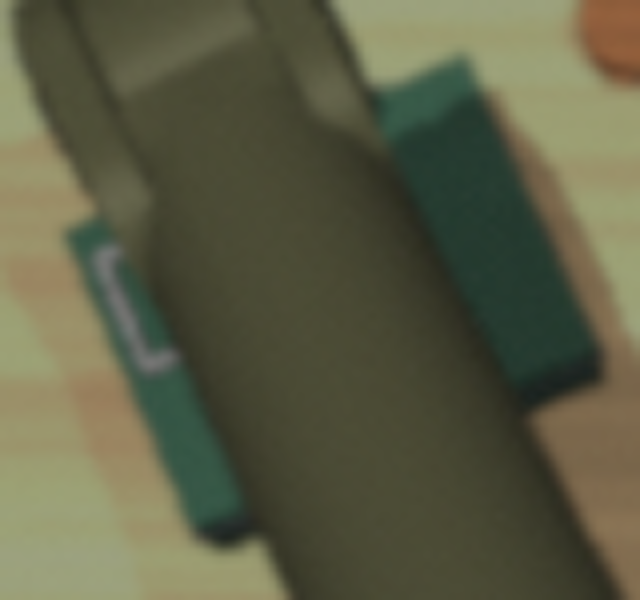

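The opening is 13.9 mm, so the post is held. The top camera is hidden by the arm. Now I'll pull along -x.

>>> play_rows --moves '[{"dx":-0.004,"dy":0.0,"dz":0.0,"wx":0.0,"wy":0.0,"wz":0.0,"grip":0.0},{"dx":-0.009,"dy":0.0,"dz":0.0,"wx":0.0,"wy":0.0,"wz":0.0,"grip":0.0},{"dx":-0.014,"dy":0.0,"dz":0.0,"wx":0.0,"wy":0.0,"wz":0.0,"grip":0.0},{"dx":-0.019,"dy":0.0,"dz":0.0,"wx":0.0,"wy":0.0,"wz":0.0,"grip":0.0},{"dx":-0.024,"dy":0.0,"dz":0.0,"wx":0.0,"wy":0.0,"wz":0.0,"grip":0.0},{"dx":-0.028,"dy":0.0,"dz":0.0,"wx":0.0,"wy":0.0,"wz":0.0,"grip":0.0},{"dx":-0.031,"dy":0.0,"dz":0.0,"wx":0.0,"wy":0.0,"wz":0.0,"grip":0.0},{"dx":-0.032,"dy":0.0,"dz":0.0,"wx":0.0,"wy":0.0,"wz":0.0,"grip":0.0}]' --grip_force 20

```text
time: 4.37
tool_pos: [0.5561, 0.123, 0.1062]
orientation: [0.976, 0.219, -0.0, 0.0]
wrist_force: [3.4, 1.0, -4.0]
grip_width: 0.159
```

```bash
python3 -c "
from look import *
go(*lk(-.070,0),.106,25.6)"
```

```text
d [-0.0048  0.0001  0.0003] w [ 0.02  0.01 -0.32] | pos [0.5561 0.123  0.1062] yaw [ 2.528e+01  0.000e+00 -2.000e-02] F [ 3.36  0.98 -3.98] T [ 0.215 -0.797  0.036] t 4.37 g 13.8 q7 -0.02
```

>>> play_rows --moves '[{"dx":-0.001,"dy":0.0,"dz":0.0,"wx":0.0,"wy":0.0,"wz":0.0,"grip":0.0},{"dx":-0.002,"dy":0.0,"dz":0.0,"wx":0.0,"wy":0.0,"wz":0.0,"grip":0.0},{"dx":-0.003,"dy":0.0,"dz":0.0,"wx":0.0,"wy":0.0,"wz":0.0,"grip":0.0},{"dx":-0.004,"dy":0.0,"dz":0.0,"wx":0.0,"wy":0.0,"wz":0.0,"grip":0.0},{"dx":-0.005,"dy":0.0,"dz":0.0,"wx":0.0,"wy":0.0,"wz":0.0,"grip":0.0},{"dx":-0.005,"dy":0.0,"dz":0.0,"wx":0.0,"wy":0.0,"wz":0.0,"grip":0.0}]'

```text
time: 4.87
tool_pos: [0.5524, 0.1212, 0.1062]
orientation: [0.976, 0.219, 0.0, -0.0]
wrist_force: [5.4, 0.9, -5.5]
grip_width: 0.159
```

```bash
python3 -c "
from look import *
go(*lk(-.070,0),.106,25.6)"
```

```text
d [-0.0006  0.0001  0.0002] w [ 0.01 -0.05 -0.31] | pos [0.5524 0.1212 0.1062] yaw [2.529e+01 5.000e-02 1.000e-02] F [ 5.37  0.86 -5.52] T [ 0.187 -1.112  0.028] t 4.87 g 13.8 q7 -0.02
```

>>> play_rows --moves '[{"dx":-0.001,"dy":0.0,"dz":0.0,"wx":0.0,"wy":0.0,"wz":0.0,"grip":0.0},{"dx":-0.002,"dy":0.0,"dz":0.0,"wx":0.0,"wy":0.0,"wz":0.0,"grip":0.0},{"dx":-0.002,"dy":0.0,"dz":0.0,"wx":0.0,"wy":0.0,"wz":0.0,"grip":0.0},{"dx":-0.002,"dy":0.0,"dz":0.0,"wx":0.0,"wy":0.0,"wz":0.0,"grip":0.0}]'

```text
time: 5.2
tool_pos: [0.5521, 0.1211, 0.1063]
orientation: [0.976, 0.219, 0.002, -0.001]
wrist_force: [10.9, 2.5, -10.2]
grip_width: 0.159
```

```bash
python3 -c "
from look import *
go(*lk(-.070,0),.106,25.6)"
```

```text
d [-0.0004  0.0001  0.0003] w [-0.   -0.27 -0.3 ] | pos [0.5521 0.1211 0.1063] yaw [25.3   0.24  0.12] F [ 10.9    2.51 -10.24] T [ 6.430e-01 -2.176e+00 -2.000e-03] t 5.2 g 13.9 q7 -0.01
```

The cover is at its stop: force rises to 11 N with no further motion. Jaw-axis x gives the lock at about (0.6153, 0.1512). I'll release, then regrip at 90° to measure the sideways position.

>>> play_rows --moves '[{"dx":0.002,"dy":0.0,"dz":0.0,"wx":0.0,"wy":0.0,"wz":0.0,"grip":0.0},{"dx":0.002,"dy":0.0,"dz":0.0,"wx":0.0,"wy":0.0,"wz":0.0,"grip":0.5},{"dx":0.002,"dy":0.0,"dz":0.0,"wx":0.0,"wy":0.0,"wz":0.0,"grip":0.5},{"dx":0.002,"dy":0.0,"dz":0.0,"wx":0.0,"wy":0.0,"wz":0.0,"grip":0.5},{"dx":0.002,"dy":0.0,"dz":-0.02,"wx":0.0,"wy":0.0,"wz":0.0,"grip":0.5},{"dx":0.002,"dy":0.0,"dz":-0.04,"wx":0.0,"wy":0.0,"wz":-7.0,"grip":0.5},{"dx":0.002,"dy":0.0,"dz":-0.04,"wx":0.0,"wy":0.0,"wz":-14.0,"grip":0.5},{"dx":0.002,"dy":0.0,"dz":-0.04,"wx":0.0,"wy":0.0,"wz":-21.0,"grip":0.5}]'

```text
time: 5.87
tool_pos: [0.5524, 0.1215, 0.1479]
orientation: [0.918, 0.396, 0.001, 0.001]
wrist_force: [0.1, -0.6, -0.9]
grip_width: 0.488
```

>>> play_rows --moves '[{"dx":0.0,"dy":0.0,"dz":0.0,"wx":0.0,"wy":0.0,"wz":-50.0,"grip":0.5},{"dx":0.0,"dy":0.0,"dz":0.0,"wx":0.0,"wy":0.0,"wz":-50.0,"grip":0.5},{"dx":0.0,"dy":0.0,"dz":0.0,"wx":0.0,"wy":0.0,"wz":-50.0,"grip":0.5},{"dx":0.0,"dy":0.0,"dz":0.0,"wx":0.0,"wy":0.0,"wz":-50.0,"grip":0.5},{"dx":0.0,"dy":0.0,"dz":0.0,"wx":0.0,"wy":0.0,"wz":-50.0,"grip":0.5},{"dx":0.0,"dy":0.0,"dz":0.0,"wx":0.0,"wy":0.0,"wz":-50.0,"grip":0.5},{"dx":0.0,"dy":0.0,"dz":0.0,"wx":0.0,"wy":0.0,"wz":-50.0,"grip":0.5},{"dx":0.0,"dy":0.0,"dz":0.0,"wx":0.0,"wy":0.0,"wz":-50.0,"grip":0.5}]'

```text
time: 6.53
tool_pos: [0.5515, 0.1211, 0.1462]
orientation: [0.666, 0.746, -0.001, -0.0]
wrist_force: [0.7, 0.3, -0.3]
grip_width: 0.501
```

```bash
python3 -c "
from look import *
go(*lk(-.069,0),.106,115.5)
shot('side','c',205,120,95,75,8)
shot('top','c',180,150,80,75,8)"
```

```text
d [0.     0.0013 0.0402] w [ -0.07  -0.   -19.03] | pos [0.5515 0.1211 0.1462] yaw [ 9.647e+01 -7.000e-02 -2.000e-02] F [ 0.69  0.32 -0.3 ] T [ 0.127 -0.12   0.011] t 6.53 g 43.6 q7 1.18
```

View pics/side_c.png

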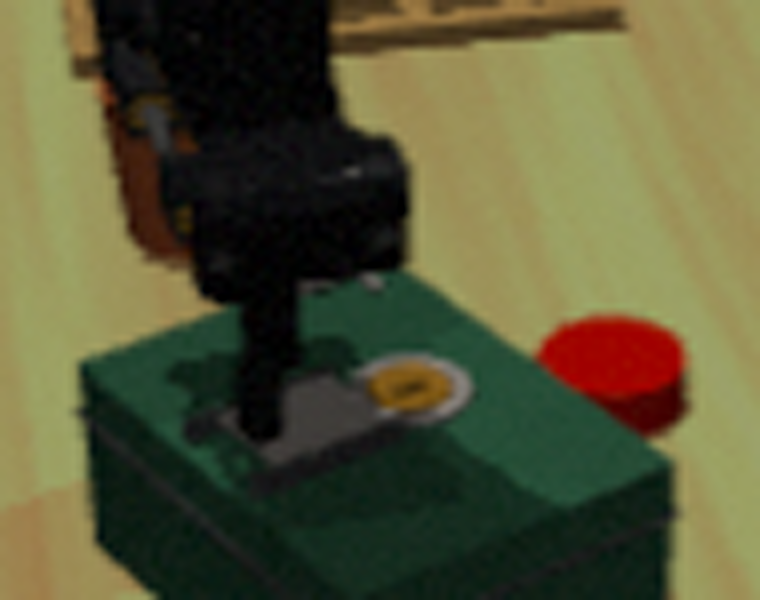

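View pics/top_c.png

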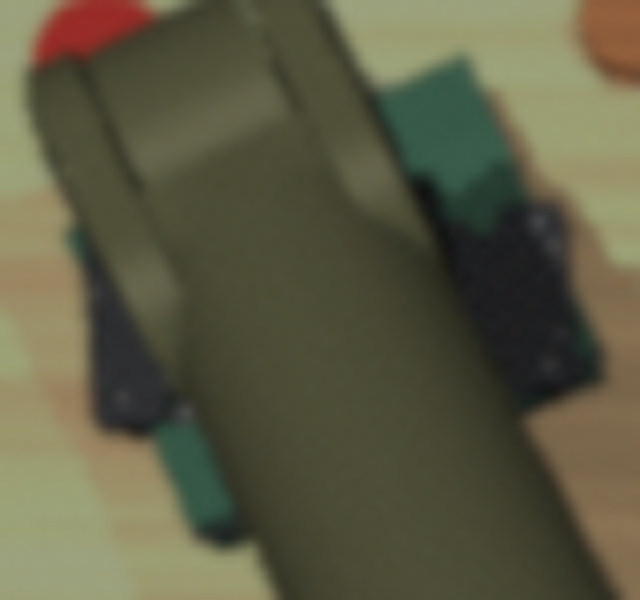

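The side view shows the cover fully back, with the brass plug at about (410,387) and its slot running mostly left-right. I'll measure sideways on the post now.

>>> play_rows --moves '[{"dx":0.0,"dy":0.001,"dz":0.0,"wx":0.0,"wy":0.0,"wz":-7.0,"grip":0.5},{"dx":0.0,"dy":0.001,"dz":0.0,"wx":0.0,"wy":0.0,"wz":-14.0,"grip":0.5},{"dx":0.0,"dy":0.001,"dz":0.0,"wx":0.0,"wy":0.0,"wz":-19.0,"grip":0.5},{"dx":0.0,"dy":0.001,"dz":0.02,"wx":0.0,"wy":0.0,"wz":-19.0,"grip":0.5},{"dx":0.0,"dy":0.001,"dz":0.038,"wx":0.0,"wy":0.0,"wz":-19.0,"grip":0.5},{"dx":0.0,"dy":0.001,"dz":0.038,"wx":0.0,"wy":0.0,"wz":-19.0,"grip":0.1},{"dx":0.0,"dy":0.001,"dz":0.038,"wx":0.0,"wy":0.0,"wz":-19.0,"grip":0.1},{"dx":0.0,"dy":0.001,"dz":0.038,"wx":0.0,"wy":0.0,"wz":-19.0,"grip":0.1}]' --grip_force 12

```text
time: 7.3
tool_pos: [0.5534, 0.1216, 0.1091]
orientation: [0.536, 0.845, 0.0, 0.0]
wrist_force: [0.3, -0.1, 0.1]
grip_width: 0.354
```

>>> play_rows --moves '[{"dx":0.0,"dy":0.0,"dz":0.0,"wx":0.0,"wy":0.0,"wz":0.0,"grip":0.1},{"dx":0.0,"dy":0.0,"dz":0.0,"wx":0.0,"wy":0.0,"wz":0.0,"grip":0.1},{"dx":0.0,"dy":0.0,"dz":0.0,"wx":0.0,"wy":0.0,"wz":0.0,"grip":0.1},{"dx":0.0,"dy":0.0,"dz":0.0,"wx":0.0,"wy":0.0,"wz":0.0,"grip":0.1},{"dx":0.0,"dy":0.0,"dz":0.0,"wx":0.0,"wy":0.0,"wz":0.0,"grip":0.1}]'

```text
time: 7.72
tool_pos: [0.5529, 0.1232, 0.1093]
orientation: [0.535, 0.845, 0.001, -0.0]
wrist_force: [-3.7, 4.4, 6.0]
grip_width: 0.181
```

```bash
python3 -c "
from look import *
go(*lk(-.070,0),.106,115.5)"
```

```text
d [-0.0017 -0.002   0.0033] w [ 0.08 -0.08 -0.14] | pos [0.5529 0.1232 0.1093] yaw [1.1536e+02 4.0000e-02 1.1000e-01] F [-3.7   4.38  6.01] T [ 1.167e+00  5.680e-01 -1.000e-03] t 7.72 g 15.8 q7 1.45
```

>>> play_rows --moves '[{"dx":0.001,"dy":0.0,"dz":0.0,"wx":0.0,"wy":0.0,"wz":0.0,"grip":0.1},{"dx":0.002,"dy":0.0,"dz":0.0,"wx":0.0,"wy":0.0,"wz":0.0,"grip":0.1},{"dx":0.002,"dy":0.0,"dz":0.0,"wx":0.0,"wy":0.0,"wz":0.0,"grip":0.1},{"dx":0.002,"dy":0.0,"dz":0.0,"wx":0.0,"wy":0.0,"wz":0.0,"grip":0.1}]'

```text
time: 8.05
tool_pos: [0.5529, 0.1233, 0.1093]
orientation: [0.535, 0.845, 0.0, 0.001]
wrist_force: [-1.5, 1.8, 5.4]
grip_width: 0.186
```

```bash
python3 -c "
from look import *
go(*lk(-.070,0),.106,115.5)"
```

```text
d [-0.0018 -0.002   0.0033] w [ 0.08  0.05 -0.21] | pos [0.5529 0.1233 0.1093] yaw [ 1.1529e+02  1.0000e-01 -1.0000e-02] F [-1.47  1.81  5.39] T [0.609 0.282 0.063] t 8.05 g 16.2 q7 1.45
```

>>> play_rows --moves '[{"dx":0.0,"dy":0.0,"dz":0.0,"wx":0.0,"wy":0.0,"wz":0.0,"grip":0.6},{"dx":0.0,"dy":0.0,"dz":0.0,"wx":0.0,"wy":0.0,"wz":0.0,"grip":0.6},{"dx":0.0,"dy":0.0,"dz":0.0,"wx":0.0,"wy":0.0,"wz":0.0,"grip":0.6},{"dx":0.0,"dy":0.0,"dz":0.0,"wx":0.0,"wy":0.0,"wz":0.0,"grip":0.6},{"dx":0.0,"dy":0.0,"dz":-0.03,"wx":0.0,"wy":0.0,"wz":0.0,"grip":0.6},{"dx":0.0,"dy":0.0,"dz":-0.06,"wx":0.0,"wy":0.0,"wz":7.0,"grip":0.6},{"dx":0.0,"dy":0.0,"dz":-0.09,"wx":0.0,"wy":0.0,"wz":14.0,"grip":0.6},{"dx":0.0,"dy":0.0,"dz":-0.09,"wx":0.0,"wy":0.0,"wz":21.0,"grip":0.6}]'

```text
time: 8.72
tool_pos: [0.5552, 0.1242, 0.204]
orientation: [0.682, 0.731, 0.003, 0.003]
wrist_force: [1.4, 1.3, 0.4]
grip_width: 0.583
```

```bash
python3 -c "
from look import *
go(.5385,-.2277,.2,-4.2)"
```

```text
d [-0.35   -0.0409  0.0035] w [ 0.35 -0.45 98.14] | pos [0.5552 0.1242 0.204 ] yaw [9.394e+01 5.000e-01 6.000e-02] F [1.35 1.3  0.35] T [ 0.132 -0.175 -0.039] t 8.72 g 50.7 q7 1.17
```

>>> play_rows --moves '[{"dx":-0.35,"dy":-0.041,"dz":0.0,"wx":0.0,"wy":0.0,"wz":98.0,"grip":0.6},{"dx":-0.35,"dy":-0.041,"dz":0.0,"wx":0.0,"wy":0.0,"wz":98.0,"grip":0.6},{"dx":-0.35,"dy":-0.041,"dz":0.0,"wx":0.0,"wy":0.0,"wz":98.0,"grip":0.6},{"dx":-0.35,"dy":-0.041,"dz":0.0,"wx":0.0,"wy":0.0,"wz":98.0,"grip":0.6},{"dx":-0.35,"dy":-0.041,"dz":0.0,"wx":0.0,"wy":0.0,"wz":98.0,"grip":0.6},{"dx":-0.35,"dy":-0.041,"dz":0.0,"wx":0.0,"wy":0.0,"wz":98.0,"grip":0.6},{"dx":-0.35,"dy":-0.041,"dz":0.0,"wx":0.0,"wy":0.0,"wz":98.0,"grip":0.6},{"dx":-0.35,"dy":-0.041,"dz":0.0,"wx":0.0,"wy":0.0,"wz":98.0,"grip":0.6}]'

```text
time: 9.38
tool_pos: [0.5376, -0.2124, 0.1983]
orientation: [0.949, 0.314, -0.0, 0.001]
wrist_force: [0.3, -0.2, -0.1]
grip_width: 0.599
```

```bash
python3 -c "
from look import *
go(.5385,-.2277,.2,-4.2)
shot('side','d',235,150,45,35,16)
shot('top','d',195,160,50,40,14)"
```

```text
d [-0.0083  0.0128 -0.0017] w [6.000e-02 3.000e-02 4.082e+01] | pos [ 0.5376 -0.2124  0.1983] yaw [ 3.662e+01 -1.000e-02 -7.000e-02] F [ 0.34 -0.22 -0.14] T [ 0.038 -0.223 -0.057] t 9.38 g 52.1 q7 0.84
```

View pics/side_d.png

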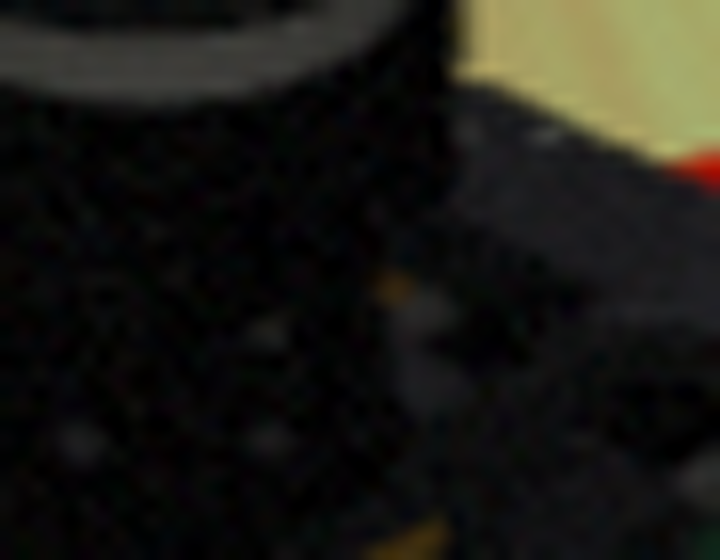

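View pics/top_d.png

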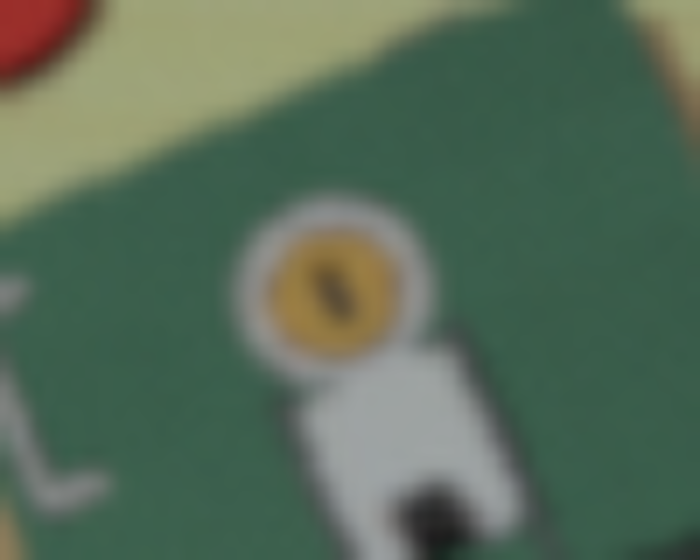

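The slot runs along the lock's x in the top view, from about (320,268) to (348,315), and the plug is centred at about (335,293). I'll get numbers for it.

```bash
python3 - <<'E'
from h import *
p=np.load("top_d.npy"); c=C["top"];K=c["intrinsics"]
h=cv2.cvtColor(p,cv2.COLOR_RGB2HSV); s=p.astype(float)
sub=(slice(172,190),slice(209,229))
g=s[sub].sum(2)
def w2(u,v,z):
    ray=c["R"].T@np.r_[(np.array([u,v])-K[:2,2])/K[0,0],1]; o=-c["R"].T@c["t"]; return (o+ray*(z-o[2])/ray[2])[:2]
br=(h[...,0]>10)&(h[...,0]<28)&(h[...,1]>90); m=np.zeros_like(br);m[sub]=br[sub]
v,u=np.nonzero(m); print(len(u)); 
# hull
hu=cv2.convexHull(np.c_[u,v].astype(np.float32)); M=cv2.moments(hu); cu,cv_=M["m10"]/M["m00"],M["m01"]/M["m00"]; print("plug",cu,cv_,w2(cu,cv_,.094))
V,U=np.mgrid[sub]; r=np.hypot(U-cu,V-cv_); inn=r<4.2
base=np.percentile(g[inn],75); w=np.clip(base-g,0,None)*inn; w[w<.12*base]=0
mu=(w*U).sum()/w.sum(),(w*V).sum()/w.sum(); print("slot",mu,w2(*mu,.094))
cov=np.cov(np.c_[U.ravel(),V.ravel()].T,aweights=w.ravel()); e,E=np.linalg.eigh(cov); d=E[:,1]
a=w2(mu[0]+d[0],mu[1]+d[1],.094)-w2(*mu,.094); print(e,"yaw",np.degrees(np.arctan2(*a[::-1])))
k=cv2.convexHull(np.c_[u,v])
print("pred top for (.6145,.1527):",proj("top",[[.6145,.1527,.094]]))
E
```

```text
54
plug 218.40392156862742 180.59607843137255 [0.61236974 0.15273512]
slot (np.float64(218.416843220339), np.float64(180.45709745762713)) [0.61288111 0.15270873]
[0.50508445 1.54154343] yaw -147.01653278771607
pred top for (.6145,.1527): [[218.43694197 180.01699062]]
```

>>> play_rows --moves '[{"dx":-0.008,"dy":0.013,"dz":0.0,"wx":0.0,"wy":0.0,"wz":7.0,"grip":0.6},{"dx":-0.008,"dy":0.013,"dz":0.0,"wx":0.0,"wy":0.0,"wz":14.0,"grip":0.6},{"dx":-0.008,"dy":0.013,"dz":0.0,"wx":0.0,"wy":0.0,"wz":21.0,"grip":0.6},{"dx":-0.008,"dy":0.013,"dz":0.0,"wx":0.0,"wy":0.0,"wz":28.0,"grip":0.6},{"dx":-0.008,"dy":0.013,"dz":0.0,"wx":0.0,"wy":0.0,"wz":35.0,"grip":0.6},{"dx":-0.008,"dy":0.013,"dz":0.0,"wx":0.0,"wy":0.0,"wz":40.8,"grip":0.6},{"dx":-0.008,"dy":0.013,"dz":0.02,"wx":0.0,"wy":0.0,"wz":40.8,"grip":0.6},{"dx":-0.008,"dy":0.013,"dz":0.04,"wx":0.0,"wy":0.0,"wz":40.8,"grip":0.6}]'

```text
time: 10.15
tool_pos: [0.5406, -0.2255, 0.1589]
orientation: [0.999, -0.033, 0.001, 0.001]
wrist_force: [0.3, 0.0, -0.3]
grip_width: 0.602
```

```bash
python3 -c "
from look import *
shot('side','e',215,190,80,75,8)
go(.5385,-.2277,.055,-4.2)"
```

```text
d [0.0017 0.0033 0.0986] w [-0.09  0.3   0.43] | pos [ 0.5375 -0.2245  0.1537] yaw [-3.77 -0.29  0.11] F [-2.35  0.62 -2.8 ] T [ 0.049  0.116 -0.063] t 10.2 g 52.3 q7 0.15
```

View pics/side_e.png

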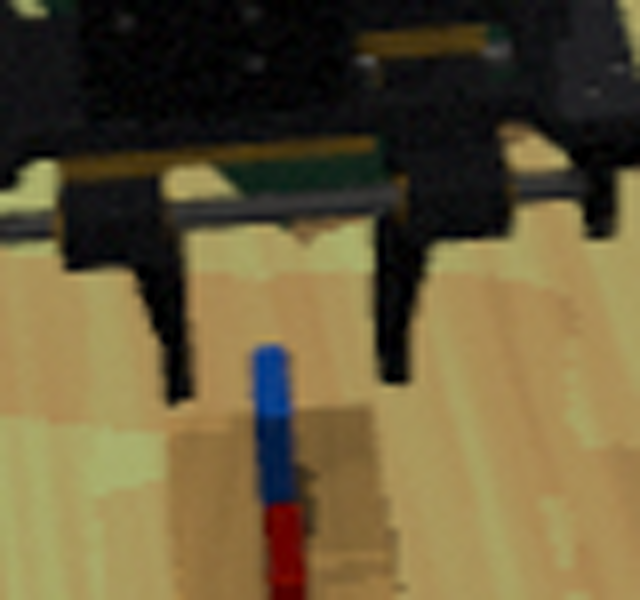

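Both fingers straddle the keys' line, with the blue key at (270,420) and the red key just below it. Tactile and top camera agree on lock y = 0.1527; the top camera reads x about 1.7 mm low, so I'm taking the red key at about (0.540, -0.2268). Descending around it now.

>>> play_rows --moves '[{"dx":0.0025,"dy":0.002,"dz":0.0,"wx":0.0,"wy":0.0,"wz":0.4,"grip":0.6},{"dx":0.0025,"dy":0.002,"dz":0.03,"wx":0.0,"wy":0.0,"wz":0.4,"grip":0.6},{"dx":0.0025,"dy":0.002,"dz":0.055,"wx":0.0,"wy":0.0,"wz":0.4,"grip":0.6},{"dx":0.0025,"dy":0.002,"dz":0.075,"wx":0.0,"wy":0.0,"wz":0.4,"grip":0.5},{"dx":0.0025,"dy":0.002,"dz":0.085,"wx":0.0,"wy":0.0,"wz":0.4,"grip":0.4},{"dx":0.0025,"dy":0.002,"dz":0.085,"wx":0.0,"wy":0.0,"wz":0.4,"grip":0.4},{"dx":0.0025,"dy":0.002,"dz":0.085,"wx":0.0,"wy":0.0,"wz":0.4,"grip":0.4}]'

```text
time: 10.78
tool_pos: [0.5428, -0.2275, 0.0742]
orientation: [0.999, -0.037, 0.0, 0.0]
wrist_force: [0.4, 0.0, 0.2]
grip_width: 0.427
```

```bash
python3 -c "
from look import *
shot('side','f',215,210,80,75,8)
go(.540,-.2268,.053,-4.2)"
```

```text
d [-0.0035 -0.0007  0.0219] w [ 0.05 -0.13 -0.  ] | pos [ 0.5434 -0.2277  0.0749] yaw [-4.2   0.12 -0.06] F [0.22 0.13 0.  ] T [-0.029 -0.129  0.01 ] t 10.83 g 36.7 q7 0.1
```

View pics/side_f.png

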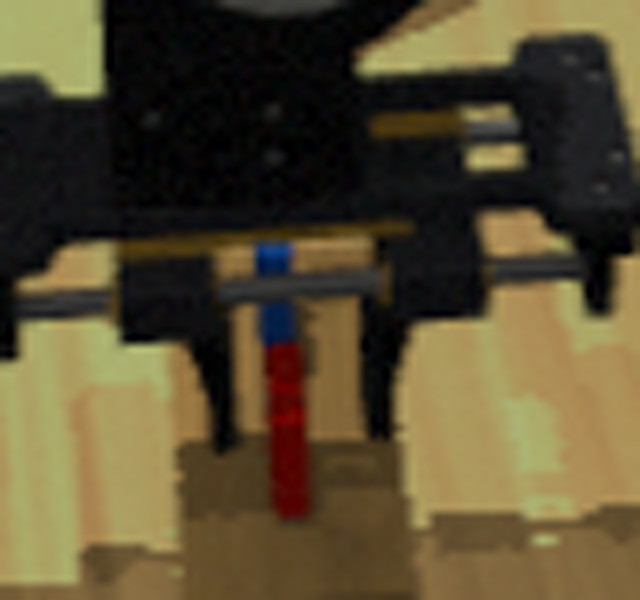

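The fingers are centred at about u = 300 and the key at about 288, so the hand sits roughly 3.5 mm to +x. That agrees with my estimate.

>>> play_rows --moves '[{"dx":-0.0035,"dy":0.0,"dz":0.008,"wx":0.0,"wy":0.0,"wz":0.0,"grip":0.4},{"dx":-0.0035,"dy":0.0,"dz":0.016,"wx":0.0,"wy":0.0,"wz":0.0,"grip":0.4},{"dx":-0.0035,"dy":0.0,"dz":0.022,"wx":0.0,"wy":0.0,"wz":0.0,"grip":0.4},{"dx":-0.0035,"dy":0.0,"dz":0.022,"wx":0.0,"wy":0.0,"wz":0.0,"grip":0.4},{"dx":-0.0035,"dy":0.0,"dz":0.022,"wx":0.0,"wy":0.0,"wz":0.0,"grip":0.4},{"dx":-0.0035,"dy":0.0,"dz":0.022,"wx":0.0,"wy":0.0,"wz":0.0,"grip":0.4}]'

```text
time: 11.33
tool_pos: [0.5387, -0.227, 0.0514]
orientation: [0.999, -0.037, 0.0, -0.0]
wrist_force: [0.5, 0.0, 0.3]
grip_width: 0.399
```

```bash
python3 -c "
from look import *
go(.540,-.2268,.053,-4.2)"
```

```text
d [ 0.0012 -0.0003 -0.0016] w [-0.   -0.01  0.  ] | pos [ 0.5387 -0.227   0.0514] yaw [-4.2   0.01 -0.  ] F [0.5  0.01 0.34] T [ 0.067 -0.077 -0.003] t 11.33 g 34.7 q7 0.09
```

>>> play_rows --moves '[{"dx":0.001,"dy":0.0,"dz":-0.0015,"wx":0.0,"wy":0.0,"wz":0.0,"grip":0.0},{"dx":0.001,"dy":0.0,"dz":-0.0015,"wx":0.0,"wy":0.0,"wz":0.0,"grip":0.0},{"dx":0.001,"dy":0.0,"dz":-0.0015,"wx":0.0,"wy":0.0,"wz":0.0,"grip":0.0},{"dx":0.001,"dy":0.0,"dz":-0.0015,"wx":0.0,"wy":0.0,"wz":0.0,"grip":0.0},{"dx":0.001,"dy":0.0,"dz":-0.0015,"wx":0.0,"wy":0.0,"wz":0.0,"grip":0.0},{"dx":0.001,"dy":0.0,"dz":-0.0015,"wx":0.0,"wy":0.0,"wz":0.0,"grip":0.0},{"dx":0.001,"dy":0.0,"dz":-0.0015,"wx":0.0,"wy":0.0,"wz":0.0,"grip":0.0}]' --grip_force 10

```text
time: 11.92
tool_pos: [0.5397, -0.2272, 0.0529]
orientation: [0.999, -0.037, 0.0, 0.0]
wrist_force: [-1.3, -0.2, 1.0]
grip_width: 0.136
```

```bash
python3 -c "
from look import *
go(.540,-.2268,.053,-4.2)
shot('side','g',215,210,80,75,8)"
```

```text
d [ 0.0003 -0.0004 -0.0001] w [ 0.01 -0.01 -0.  ] | pos [ 0.5397 -0.2272  0.0529] yaw [-4.2   0.01 -0.01] F [-1.32 -0.22  0.99] T [-0.02  -0.094  0.008] t 11.92 g 11.8 q7 0.09
```

View pics/side_g.png

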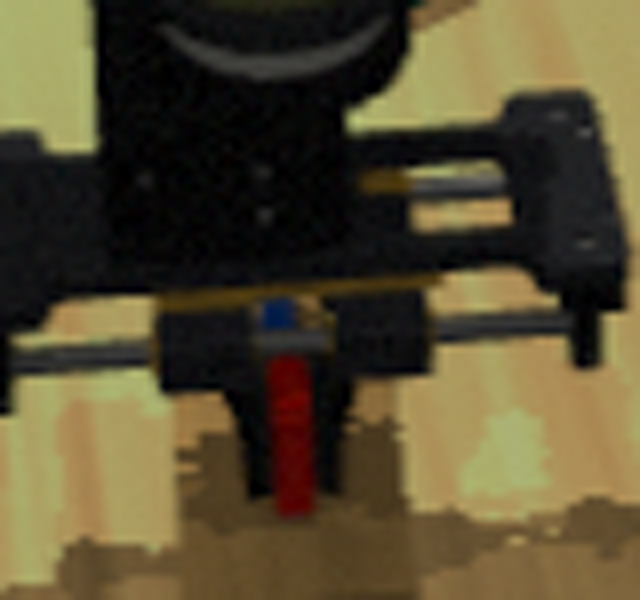

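The key is held at 11.8 mm. I'll tighten the grip and lift straight up.

>>> play_rows --moves '[{"dx":0.0,"dy":0.0,"dz":0.0,"wx":0.0,"wy":0.0,"wz":0.0,"grip":0.0},{"dx":0.0,"dy":0.0,"dz":-0.005,"wx":0.0,"wy":0.0,"wz":0.0,"grip":0.0},{"dx":0.0,"dy":0.0,"dz":-0.015,"wx":0.0,"wy":0.0,"wz":0.0,"grip":0.0},{"dx":0.0,"dy":0.0,"dz":-0.03,"wx":0.0,"wy":0.0,"wz":0.0,"grip":0.0},{"dx":0.0,"dy":0.0,"dz":-0.05,"wx":0.0,"wy":0.0,"wz":0.0,"grip":0.0},{"dx":0.0,"dy":0.0,"dz":-0.08,"wx":0.0,"wy":0.0,"wz":0.0,"grip":0.0},{"dx":0.0,"dy":0.0,"dz":-0.115,"wx":0.0,"wy":0.0,"wz":0.0,"grip":0.0},{"dx":0.0,"dy":0.0,"dz":-0.15,"wx":0.0,"wy":0.0,"wz":0.0,"grip":0.0}]' --grip_force 30

```text
time: 12.63
tool_pos: [0.5392, -0.2267, 0.2047]
orientation: [0.999, -0.036, -0.0, -0.0]
wrist_force: [0.9, -0.5, -0.0]
grip_width: 0.137
```

```bash
python3 -c "
from look import *
go(.6145,.1527,.2,115.5)
shot('side','h',215,160,80,75,8)"
```

```text
d [ 0.0475 -0.3839  0.0047] w [-3.0000e-02  1.0000e-02 -1.1967e+02] | pos [ 0.5392 -0.2267  0.2047] yaw [-4.17 -0.03  0.01] F [ 0.88 -0.46 -0.03] T [-0.05  -0.156 -0.016] t 12.63 g 11.9 q7 0.17
```

View pics/side_h.png

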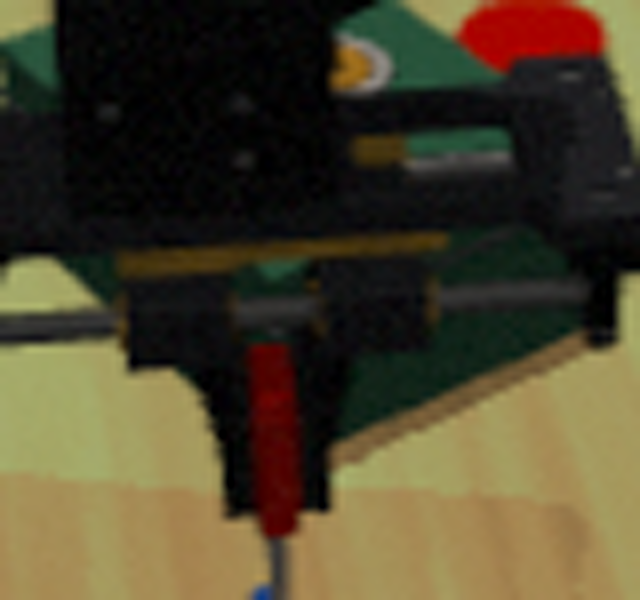

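The key is lifted clean with the blade hanging below, and the blue key stays in place. Transporting it to the lock now.

>>> play_rows --moves '[{"dx":0.003,"dy":-0.024,"dz":0.0,"wx":0.0,"wy":0.0,"wz":-7.0,"grip":0.0},{"dx":0.006,"dy":-0.048,"dz":0.0,"wx":0.0,"wy":0.0,"wz":-14.0,"grip":0.0},{"dx":0.009,"dy":-0.072,"dz":0.0,"wx":0.0,"wy":0.0,"wz":-21.0,"grip":0.0},{"dx":0.012,"dy":-0.096,"dz":0.0,"wx":0.0,"wy":0.0,"wz":-28.0,"grip":0.0},{"dx":0.015,"dy":-0.12,"dz":0.0,"wx":0.0,"wy":0.0,"wz":-35.0,"grip":0.0},{"dx":0.018,"dy":-0.144,"dz":0.0,"wx":0.0,"wy":0.0,"wz":-42.0,"grip":0.0},{"dx":0.021,"dy":-0.168,"dz":0.0,"wx":0.0,"wy":0.0,"wz":-49.0,"grip":0.0},{"dx":0.024,"dy":-0.192,"dz":0.0,"wx":0.0,"wy":0.0,"wz":-56.0,"grip":0.0}]'

```text
time: 13.35
tool_pos: [0.5778, -0.0362, 0.2035]
orientation: [0.898, 0.44, 0.0, 0.0]
wrist_force: [1.0, 0.4, -0.3]
grip_width: 0.133
```

```bash
python3 -c "
from look import *
go(.6145,.1527,.2,115.5)"
```

```text
d [ 0.1717 -0.0869  0.0034] w [ 5.000e-02  3.000e-02 -6.336e+01] | pos [ 0.5778 -0.0362  0.2035] yaw [ 5.214e+01  5.000e-02 -4.000e-02] F [ 0.99  0.45 -0.33] T [ 0.072 -0.161 -0.008] t 13.35 g 11.5 q7 0.76
```

>>> play_rows --moves '[{"dx":0.02,"dy":-0.01,"dz":0.0,"wx":0.0,"wy":0.0,"wz":-7.0,"grip":0.0},{"dx":0.043,"dy":-0.022,"dz":0.0,"wx":0.0,"wy":0.0,"wz":-14.0,"grip":0.0},{"dx":0.066,"dy":-0.033,"dz":0.0,"wx":0.0,"wy":0.0,"wz":-21.0,"grip":0.0},{"dx":0.089,"dy":-0.045,"dz":0.0,"wx":0.0,"wy":0.0,"wz":-28.0,"grip":0.0},{"dx":0.112,"dy":-0.057,"dz":0.0,"wx":0.0,"wy":0.0,"wz":-35.0,"grip":0.0},{"dx":0.135,"dy":-0.068,"dz":0.0,"wx":0.0,"wy":0.0,"wz":-42.0,"grip":0.0},{"dx":0.155,"dy":-0.078,"dz":0.0,"wx":0.0,"wy":0.0,"wz":-49.0,"grip":0.0},{"dx":0.172,"dy":-0.087,"dz":0.0,"wx":0.0,"wy":0.0,"wz":-56.0,"grip":0.0}]'

```text
time: 14.02
tool_pos: [0.6157, 0.1535, 0.2034]
orientation: [0.586, 0.81, 0.0, 0.0]
wrist_force: [-0.6, -0.4, -0.2]
grip_width: 0.14
```

```bash
python3 -c "
from look import *
go(.6145,.1527,.165,115.5)"
```

```text
d [-0.0004 -0.0014  0.0384] w [ 0.05 -0.01 -7.3 ] | pos [0.6157 0.1535 0.2034] yaw [1.082e+02 4.000e-02 3.000e-02] F [-0.57 -0.35 -0.19] T [ 0.143 -0.118 -0.007] t 14.02 g 12.2 q7 1.31
```

>>> play_rows --moves '[{"dx":-0.0005,"dy":-0.0015,"dz":0.01,"wx":0.0,"wy":0.0,"wz":-7.0,"grip":0.0},{"dx":-0.0005,"dy":-0.0015,"dz":0.03,"wx":0.0,"wy":0.0,"wz":-7.3,"grip":0.0},{"dx":-0.0005,"dy":-0.0015,"dz":0.045,"wx":0.0,"wy":0.0,"wz":-7.3,"grip":0.0},{"dx":-0.0005,"dy":-0.0015,"dz":0.052,"wx":0.0,"wy":0.0,"wz":-7.3,"grip":0.0},{"dx":-0.0005,"dy":-0.0015,"dz":0.052,"wx":0.0,"wy":0.0,"wz":-7.3,"grip":0.0},{"dx":-0.0005,"dy":-0.0015,"dz":0.052,"wx":0.0,"wy":0.0,"wz":-7.3,"grip":0.0},{"dx":-0.0005,"dy":-0.0015,"dz":0.052,"wx":0.0,"wy":0.0,"wz":-7.3,"grip":0.0}]'

```text
time: 14.6
tool_pos: [0.6149, 0.1506, 0.1518]
orientation: [0.537, 0.844, 0.0, 0.001]
wrist_force: [0.2, -0.4, -1.2]
grip_width: 0.14
```

```bash
python3 -c "
from look import *
go(.6145,.1527,.145,115.5)
shot('side','i',230,140,50,42,14)
print((proj('side',[[.6145,.1527,.094]])-[230,140])*14+6.5)
shot('top','i',195,160,50,40,14)"
```

```text
d [0.0021 0.0005 0.0068] w [ 0.07  0.02 -0.45] | pos [0.6149 0.1506 0.1518] yaw [1.1505e+02 8.0000e-02 1.0000e-02] F [ 0.16 -0.37 -1.25] T [ 0.116 -0.124  0.013] t 14.6 g 12.2 q7 1.4
[[356.97069129 392.57595366]]
```

View pics/side_i.png

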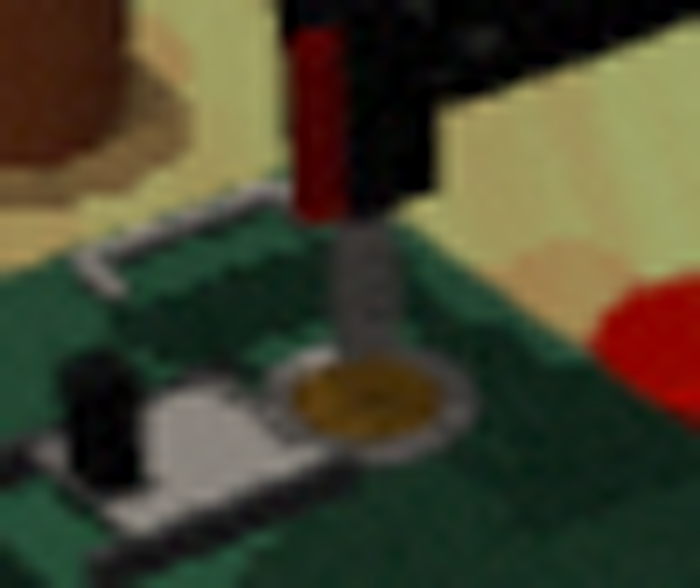

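```bash
python3 -c "
from h import *
f=lambda X:(proj('side',[X])-[230,140])*14+6.5
print(f([.6149,.1506,.1068]), f([.6149,.1506,.1068+.04]),f([.6159,.1506,.1068]),f([.6149,.1516,.1068]))
"
python3 - <<'E'
import numpy as np,cv2
p=np.load('side_i.npy')[150:175,250:266]
print(p.sum(2)//3)
p=p.astype(int);print((p[...,0]-p[...,1]))
E
```

```text
[[359.1560884  349.48441247]] [[355.75333605 196.07697161]] [[363.53247032 349.02623114]] [[358.43328747 347.1523384 ]]
[[ 84  23  24  21  19   7   4   7   6   3   1  84 132 131 130 131]
 [ 85  24  22  22  19   2   3   3   0   0   1  83 133 132 132 132]
 [ 70  24  22  25  14   8   2   6   3   0   7  85 134 134 131 133]
 [100  21  26  20  15   5   5   7   5   4  21  91 133 132 133 132]
 [ 68  20  22  24  21   4   7   7  42  96 133 133 134 135 132 134]
 [ 46  39  28  32  30  20  24  46  87 122 137 137 135 133 132 132]
 [ 49  40  44  50  50  51  52  52  57  75 116 138 136 134 133 133]
 [ 53  44  28  35  50  55  51  51  49  55  67 106 137 136 133 132]
 [ 29  29  28  35  49  51  47  45  38  39  52  65  97 125 134 133]
 [ 25  25  25  35  48  51  53  50  38  36  50  50  54  76 108 125]
 [ 27  26  23  35  50  51  47  45  41  27  37  49  49  53  63  90]
 [ 25  25  28  36  47  49  49  50  40  26  25  40  48  53  50  54]
 [ 27  21  24  35  46  52  43  44  41  22  25  27  37  47  50  51]
 [ 23  37  50  48  49  53  54  54  49  41  27  30  27  27  26  30]
 [ 48  46  63  69  49  52  52  53  54  45 
[... 1671 characters left out ...]
 -23 -17 -19 -22 -21 -23 -18]
 [-22  -3   6   5   5   5  14  12   5   3   1  -4 -13 -17 -22 -17]
 [  2   7  16  17  22  20  23  21  19  16   7   2  -3 -10 -20 -20]
 [  8  19  26  24  22  24  24  20  21  20  19   8   2  -2 -22 -20]
 [  7  23  29  26  25  22  20  20  20  23  22  14   4   0 -12 -18]
 [  8  21  28  25  23  24  20  19  20  22  21  10   2   1 -14 -21]
 [  4   6  18  24  26  25  25  22  23  21  11   4   0  -5 -24 -20]
 [  5   4   4   6   9  12  11  10   7   5   5   0  -8 -23 -26 -23]
 [  5   6   4   1   1   4   4   4   5   0 -11 -13 -18 -16 -22 -19]
 [  4   1   2   0   0  -3  -9 -11 -19 -20 -24 -25 -23 -19 -22 -24]
 [  1   2  -1   0  -1 -14 -23 -23 -23 -24 -26 -27 -24 -26 -24 -26]]
```

The side view shows the blade tip at about (365,350), directly above the plug centred at about (366,400). Along the slot it is within 0.5 mm. I'll correct, settle just above the mouth, then lower.

>>> play_rows --moves '[{"dx":0.002,"dy":0.001,"dz":0.004,"wx":0.0,"wy":0.0,"wz":-0.5,"grip":0.0},{"dx":0.002,"dy":0.001,"dz":0.008,"wx":0.0,"wy":0.0,"wz":-0.5,"grip":0.0},{"dx":0.002,"dy":0.001,"dz":0.008,"wx":0.0,"wy":0.0,"wz":-0.5,"grip":0.0},{"dx":0.002,"dy":0.001,"dz":0.008,"wx":0.0,"wy":0.0,"wz":-0.5,"grip":0.0},{"dx":0.002,"dy":0.001,"dz":0.008,"wx":0.0,"wy":0.0,"wz":-0.5,"grip":0.0}]' --grip_force 40

```text
time: 15.12
tool_pos: [0.6143, 0.1529, 0.1427]
orientation: [0.533, 0.846, -0.0, -0.0]
wrist_force: [0.4, -0.5, -0.2]
grip_width: 0.136
```

```bash
python3 -c "
from look import *
go(.615,.1529,.139,115.5)"
```

```text
d [-0.0003  0.0006  0.0037] w [-0.01 -0.    0.1 ] | pos [0.6143 0.1529 0.1427] yaw [ 1.156e+02 -1.000e-02 -1.000e-02] F [ 0.36 -0.49 -0.24] T [ 0.189 -0.095 -0.059] t 15.12 g 11.8 q7 1.4
```

>>> play_rows --moves '[{"dx":0.0,"dy":0.0005,"dz":0.001,"wx":0.0,"wy":0.0,"wz":0.0,"grip":0.0},{"dx":0.0,"dy":0.0005,"dz":0.002,"wx":0.0,"wy":0.0,"wz":0.0,"grip":0.0},{"dx":0.0,"dy":0.0005,"dz":0.003,"wx":0.0,"wy":0.0,"wz":0.0,"grip":0.0},{"dx":0.0,"dy":0.0005,"dz":0.004,"wx":0.0,"wy":0.0,"wz":0.0,"grip":0.0},{"dx":0.0,"dy":0.0005,"dz":0.005,"wx":0.0,"wy":0.0,"wz":0.0,"grip":0.0},{"dx":0.0,"dy":0.0005,"dz":0.006,"wx":0.0,"wy":0.0,"wz":0.0,"grip":0.0},{"dx":0.0,"dy":0.0005,"dz":0.007,"wx":0.0,"wy":0.0,"wz":0.0,"grip":0.0}]'

```text
time: 15.7
tool_pos: [0.6148, 0.1531, 0.1357]
orientation: [0.533, 0.846, -0.0, 0.0]
wrist_force: [-0.2, -0.9, -0.7]
grip_width: 0.133
```

```bash
python3 -c "
from look import *
go(.615,.1529,.139,115.5)"
```

```text
d [-0.0003  0.0001 -0.0033] w [-0.   0.   0.1] | pos [0.6148 0.1531 0.1357] yaw [ 1.156e+02 -0.000e+00 -1.000e-02] F [-0.17 -0.92 -0.71] T [ 0.142 -0.105 -0.029] t 15.7 g 11.6 q7 1.39
```

No resistance with the tip about 3 mm below the face, so it appears to have entered. I'll continue to just above the first pin.

>>> play_rows --moves '[{"dx":0.0,"dy":0.0,"dz":0.001,"wx":0.0,"wy":0.0,"wz":0.0,"grip":0.0},{"dx":0.0,"dy":0.0,"dz":0.002,"wx":0.0,"wy":0.0,"wz":0.0,"grip":0.0},{"dx":0.0,"dy":0.0,"dz":0.003,"wx":0.0,"wy":0.0,"wz":0.0,"grip":0.0},{"dx":0.0,"dy":0.0,"dz":0.004,"wx":0.0,"wy":0.0,"wz":0.0,"grip":0.0},{"dx":0.0,"dy":0.0,"dz":0.005,"wx":0.0,"wy":0.0,"wz":0.0,"grip":0.0},{"dx":0.0,"dy":0.0,"dz":0.006,"wx":0.0,"wy":0.0,"wz":0.0,"grip":0.0}]'

```text
time: 16.2
tool_pos: [0.6148, 0.1531, 0.1297]
orientation: [0.533, 0.846, -0.0, 0.0]
wrist_force: [0.7, -0.4, -1.5]
grip_width: 0.134
```

```bash
python3 -c "
from look import *
go(.615,.1529,.139,115.5)
shot('side','j',230,140,50,42,14)"
```

```text
d [-0.0003  0.     -0.0093] w [-0.   0.   0.1] | pos [0.6148 0.1531 0.1297] yaw [115.6   0.   -0. ] F [ 0.69 -0.43 -1.47] T [ 0.14  -0.119  0.022] t 16.2 g 11.6 q7 1.39
```

View pics/side_j.png

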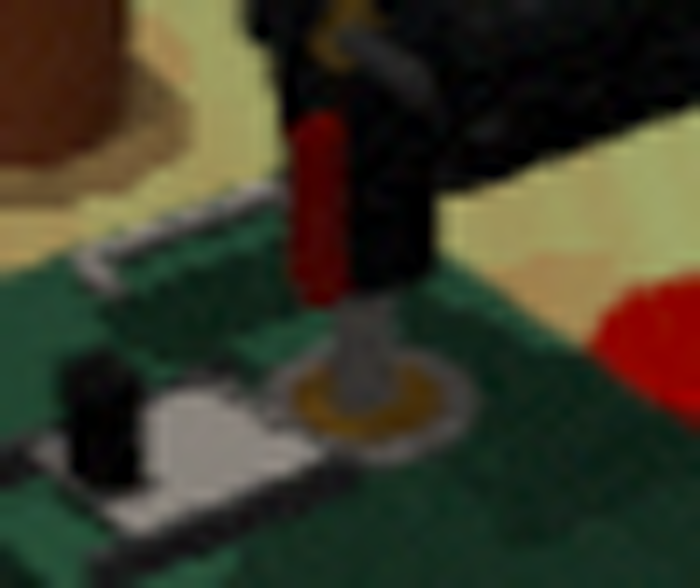

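The key is in the slot, with the blade at about (365,390) inside the brass plug. Now I'll ease it past the first pin with small rocking.

>>> play_rows --moves '[{"dx":0.0,"dy":0.0,"dz":0.0015,"wx":0.0,"wy":0.0,"wz":0.0,"grip":0.0},{"dx":-0.001,"dy":0.0,"dz":0.0025,"wx":0.0,"wy":1.5,"wz":0.0,"grip":0.0},{"dx":0.0,"dy":0.0,"dz":0.0035,"wx":0.0,"wy":0.0,"wz":0.0,"grip":0.0},{"dx":0.001,"dy":0.0,"dz":0.0045,"wx":0.0,"wy":-1.5,"wz":0.0,"grip":0.0},{"dx":0.0,"dy":0.0,"dz":0.005,"wx":0.0,"wy":0.0,"wz":0.0,"grip":0.0},{"dx":-0.001,"dy":0.0,"dz":0.005,"wx":0.0,"wy":1.5,"wz":0.0,"grip":0.0},{"dx":0.001,"dy":0.0,"dz":0.005,"wx":0.0,"wy":-1.5,"wz":0.0,"grip":0.0},{"dx":0.0,"dy":0.0,"dz":0.005,"wx":0.0,"wy":0.0,"wz":0.0,"grip":0.0}]'

```text
time: 16.92
tool_pos: [0.6147, 0.1535, 0.1248]
orientation: [0.531, 0.847, -0.001, 0.001]
wrist_force: [0.7, -2.5, 0.7]
grip_width: 0.136
```

```bash
python3 -c "
from look import *
go(.615,.1529,.139,115.5)"
```

```text
d [-0.0007  0.     -0.0142] w [0.02 0.15 0.31] | pos [0.6147 0.1535 0.1248] yaw [ 1.1581e+02  8.0000e-02 -1.2000e-01] F [ 0.73 -2.46  0.68] T [-0.567 -0.284 -0.035] t 16.92 g 11.9 q7 1.39
```

>>> play_rows --moves '[{"dx":0.0,"dy":0.0,"dz":0.001,"wx":0.0,"wy":0.0,"wz":0.0,"grip":0.0},{"dx":-0.001,"dy":0.0,"dz":0.002,"wx":0.0,"wy":1.5,"wz":0.0,"grip":0.0},{"dx":0.0,"dy":0.0,"dz":0.003,"wx":0.0,"wy":0.0,"wz":0.0,"grip":0.0},{"dx":0.001,"dy":0.0,"dz":0.004,"wx":0.0,"wy":-1.5,"wz":0.0,"grip":0.0},{"dx":0.0,"dy":0.0,"dz":0.005,"wx":0.0,"wy":0.0,"wz":0.0,"grip":0.0},{"dx":-0.001,"dy":0.0,"dz":0.006,"wx":0.0,"wy":1.5,"wz":0.0,"grip":0.0},{"dx":0.001,"dy":0.0,"dz":0.007,"wx":0.0,"wy":-1.5,"wz":0.0,"grip":0.0},{"dx":0.0,"dy":0.0,"dz":0.008,"wx":0.0,"wy":0.0,"wz":0.0,"grip":0.0}]'

```text
time: 17.58
tool_pos: [0.6145, 0.1536, 0.117]
orientation: [0.531, 0.847, -0.001, 0.001]
wrist_force: [-0.4, -1.1, 4.4]
grip_width: 0.134
```

```bash
python3 -c "
from look import *
go(.615,.1529,.139,115.5)"
```

```text
d [-0.0009  0.0001 -0.022 ] w [0.01 0.17 0.32] | pos [0.6145 0.1536 0.117 ] yaw [ 1.1582e+02  8.0000e-02 -1.5000e-01] F [-0.42 -1.08  4.43] T [-0.289 -0.125  0.013] t 17.58 g 11.7 q7 1.38
```

>>> play_rows --moves '[{"dx":0.0,"dy":0.0,"dz":0.001,"wx":0.0,"wy":0.0,"wz":0.0,"grip":0.0},{"dx":-0.001,"dy":0.0,"dz":0.002,"wx":0.0,"wy":1.5,"wz":0.0,"grip":0.0},{"dx":0.0,"dy":0.0,"dz":0.003,"wx":0.0,"wy":0.0,"wz":0.0,"grip":0.0},{"dx":0.001,"dy":0.0,"dz":0.004,"wx":0.0,"wy":-1.5,"wz":0.0,"grip":0.0},{"dx":0.0,"dy":0.0,"dz":0.005,"wx":0.0,"wy":0.0,"wz":0.0,"grip":0.0},{"dx":-0.001,"dy":0.0,"dz":0.006,"wx":0.0,"wy":1.5,"wz":0.0,"grip":0.0},{"dx":0.001,"dy":0.0,"dz":0.007,"wx":0.0,"wy":-1.5,"wz":0.0,"grip":0.0},{"dx":0.0,"dy":0.0,"dz":0.008,"wx":0.0,"wy":0.0,"wz":0.0,"grip":0.0}]'

```text
time: 18.25
tool_pos: [0.6145, 0.1537, 0.1088]
orientation: [0.531, 0.847, -0.001, 0.001]
wrist_force: [1.3, -1.3, 1.5]
grip_width: 0.136
```

```bash
python3 -c "
from look import *
go(.615,.1529,.139,115.5)"
```

```text
d [-0.001   0.0001 -0.0301] w [0.01 0.19 0.33] | pos [0.6145 0.1537 0.1088] yaw [ 1.1583e+02  9.0000e-02 -1.6000e-01] F [ 1.26 -1.3   1.53] T [-0.297 -0.363 -0.017] t 18.25 g 11.8 q7 1.38
```

Depth is about 30 mm and force is low. I'll press on to the floor gently.

>>> play_rows --moves '[{"dx":0.0,"dy":0.0,"dz":0.001,"wx":0.0,"wy":0.0,"wz":0.0,"grip":0.0},{"dx":0.0,"dy":0.0,"dz":0.002,"wx":0.0,"wy":0.0,"wz":0.0,"grip":0.0},{"dx":0.0,"dy":0.0,"dz":0.003,"wx":0.0,"wy":0.0,"wz":0.0,"grip":0.0},{"dx":0.0,"dy":0.0,"dz":0.004,"wx":0.0,"wy":0.0,"wz":0.0,"grip":0.0},{"dx":0.0,"dy":0.0,"dz":0.005,"wx":0.0,"wy":0.0,"wz":0.0,"grip":0.0},{"dx":0.0,"dy":0.0,"dz":0.005,"wx":0.0,"wy":0.0,"wz":0.0,"grip":0.0}]'

```text
time: 18.75
tool_pos: [0.6149, 0.1532, 0.1055]
orientation: [0.533, 0.846, -0.0, 0.0]
wrist_force: [-2.6, -1.3, 12.7]
grip_width: 0.136
```

```bash
python3 -c "
from look import *
go(.615,.1529,.139,115.5)
shot('side','k',230,140,50,42,14)"
```

```text
d [-0.0003 -0.     -0.0335] w [-0.    0.02  0.09] | pos [0.6149 0.1532 0.1055] yaw [ 1.1559e+02  1.0000e-02 -2.0000e-02] F [-2.58 -1.3  12.71] T [-0.299  0.683  0.023] t 18.75 g 11.8 q7 1.38
```

View pics/side_k.png

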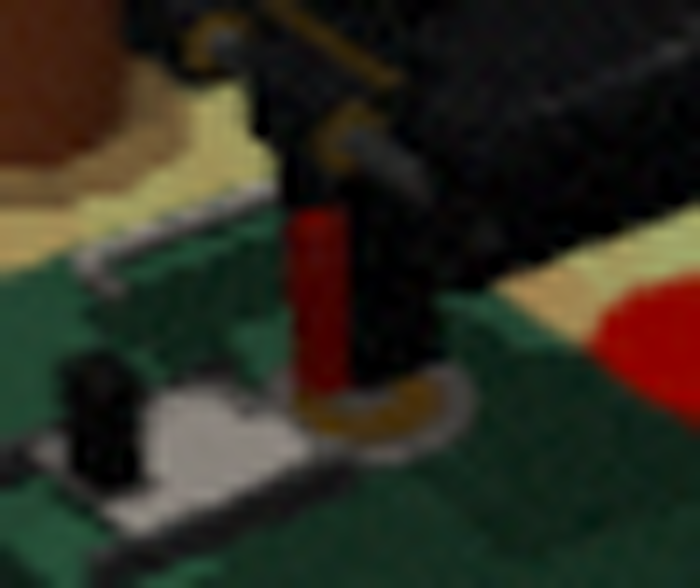

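The key is home: z matches the predicted floor, reaction is 12.7 N, and the bow sits just above the plug at (320,395). Now I'll ease the push and turn clockwise.

>>> play_rows --moves '[{"dx":0.0,"dy":0.0,"dz":-0.001,"wx":0.0,"wy":0.0,"wz":4.0,"grip":0.0},{"dx":0.0,"dy":0.0,"dz":-0.001,"wx":0.0,"wy":0.0,"wz":9.0,"grip":0.0},{"dx":0.0,"dy":0.0,"dz":-0.001,"wx":0.0,"wy":0.0,"wz":14.0,"grip":0.0},{"dx":0.0,"dy":0.0,"dz":-0.001,"wx":0.0,"wy":0.0,"wz":19.0,"grip":0.0},{"dx":0.0,"dy":0.0,"dz":-0.001,"wx":0.0,"wy":0.0,"wz":24.0,"grip":0.0},{"dx":0.0,"dy":0.0,"dz":-0.001,"wx":0.0,"wy":0.0,"wz":29.0,"grip":0.0},{"dx":0.0,"dy":0.0,"dz":-0.001,"wx":0.0,"wy":0.0,"wz":34.0,"grip":0.0},{"dx":0.0,"dy":0.0,"dz":-0.001,"wx":0.0,"wy":0.0,"wz":39.0,"grip":0.0}]'

```text
time: 19.47
tool_pos: [0.615, 0.1533, 0.1057]
orientation: [0.786, 0.618, 0.0, -0.0]
wrist_force: [-1.1, -0.3, 7.5]
grip_width: 0.135
```

```bash
python3 -c "
from look import *
go(.6149,.1532,.1055,19)"
```

```text
d [-0.0002 -0.      0.0002] w [ 0.000e+00 -3.000e-02  5.736e+01] | pos [0.615  0.1533 0.1057] yaw [7.636e+01 2.000e-02 2.000e-02] F [-1.07 -0.27  7.53] T [0.011 0.094 0.073] t 19.47 g 11.8 q7 0.75
```

Smooth: 7.5 N down, about 0.07 Nm spring torque, no side load. Continuing the turn.

>>> play_rows --moves '[{"dx":0.0,"dy":0.0,"dz":0.0,"wx":0.0,"wy":0.0,"wz":5.0,"grip":0.0},{"dx":0.0,"dy":0.0,"dz":0.0,"wx":0.0,"wy":0.0,"wz":11.0,"grip":0.0},{"dx":0.0,"dy":0.0,"dz":0.0,"wx":0.0,"wy":0.0,"wz":17.0,"grip":0.0},{"dx":0.0,"dy":0.0,"dz":0.0,"wx":0.0,"wy":0.0,"wz":23.0,"grip":0.0},{"dx":0.0,"dy":0.0,"dz":0.0,"wx":0.0,"wy":0.0,"wz":29.0,"grip":0.0},{"dx":0.0,"dy":0.0,"dz":0.0,"wx":0.0,"wy":0.0,"wz":35.0,"grip":0.0},{"dx":0.0,"dy":0.0,"dz":0.0,"wx":0.0,"wy":0.0,"wz":41.0,"grip":0.0},{"dx":0.0,"dy":0.0,"dz":0.0,"wx":0.0,"wy":0.0,"wz":46.0,"grip":0.0}]'

```text
time: 20.13
tool_pos: [0.615, 0.1532, 0.1057]
orientation: [0.965, 0.262, 0.0, 0.0]
wrist_force: [-1.0, -0.4, 7.6]
grip_width: 0.139
```

```bash
python3 -c "
from look import *
go(.6149,.1532,.1055,19)"
```

```text
d [-0.0001 -0.      0.0002] w [ 1.000e-02 -2.000e-02  1.133e+01] | pos [0.615  0.1532 0.1057] yaw [3.033e+01 3.000e-02 0.000e+00] F [-0.98 -0.44  7.62] T [-0.093  0.123  0.131] t 20.13 g 12.1 q7 0.01
```

>>> play_rows --moves '[{"dx":0.0,"dy":0.0,"dz":0.0,"wx":0.0,"wy":0.0,"wz":2.0,"grip":0.0},{"dx":0.0,"dy":0.0,"dz":0.0,"wx":0.0,"wy":0.0,"wz":4.0,"grip":0.0},{"dx":0.0,"dy":0.0,"dz":0.0,"wx":0.0,"wy":0.0,"wz":6.0,"grip":0.0},{"dx":0.0,"dy":0.0,"dz":0.0,"wx":0.0,"wy":0.0,"wz":8.0,"grip":0.0},{"dx":0.0,"dy":0.0,"dz":0.0,"wx":0.0,"wy":0.0,"wz":8.0,"grip":0.0},{"dx":0.0,"dy":0.0,"dz":0.0,"wx":0.0,"wy":0.0,"wz":8.0,"grip":0.0}]'

```text
time: 20.63
tool_pos: [0.615, 0.1532, 0.1057]
orientation: [0.981, 0.196, 0.0, 0.0]
wrist_force: [-1.7, -0.3, 8.8]
grip_width: 0.137
```

```bash
python3 -c "
from look import *
go(.6149,.1532,.1055,19)
shot('side','l',230,140,50,42,14)"
```

```text
d [-0.0001 -0.      0.0002] w [ 0.01 -0.02  3.61] | pos [0.615  0.1532 0.1057] yaw [2.261e+01 2.000e-02 0.000e+00] F [-1.71 -0.26  8.76] T [-0.09   0.106  0.134] t 20.63 g 11.9 q7 -0.11
```

View pics/side_l.png

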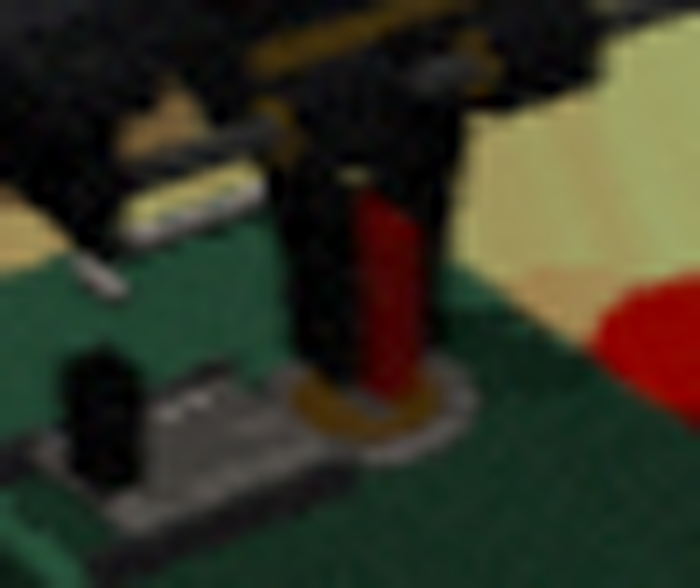

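Turned 93°, with the bow now across at (390,300) and the cover still back. I'll add a little more, then settle.

>>> play_rows --moves '[{"dx":0.0,"dy":0.0,"dz":0.0,"wx":0.0,"wy":0.0,"wz":1.0,"grip":0.0},{"dx":0.0,"dy":0.0,"dz":0.0,"wx":0.0,"wy":0.0,"wz":2.0,"grip":0.0},{"dx":0.0,"dy":0.0,"dz":0.0,"wx":0.0,"wy":0.0,"wz":3.0,"grip":0.0},{"dx":0.0,"dy":0.0,"dz":0.0,"wx":0.0,"wy":0.0,"wz":3.0,"grip":0.0},{"dx":0.0,"dy":0.0,"dz":0.0,"wx":0.0,"wy":0.0,"wz":3.0,"grip":0.0},{"dx":0.0,"dy":0.0,"dz":0.0,"wx":0.0,"wy":0.0,"wz":3.0,"grip":0.0}]'

```text
time: 21.18
tool_pos: [0.615, 0.1532, 0.1057]
orientation: [0.985, 0.17, 0.0, -0.0]
wrist_force: [-1.4, -1.2, 7.2]
grip_width: 0.135
```

```bash
python3 -c "
from look import *
go(.6149,.1532,.1055,19)"
```

```text
d [-0.0001 -0.      0.0002] w [ 0.   -0.02  0.61] | pos [0.615  0.1532 0.1057] yaw [1.961e+01 2.000e-02 1.000e-02] F [-1.37 -1.17  7.25] T [-0.14   0.152  0.058] t 21.18 g 11.7 q7 -0.16
```

>>> play_rows --moves '[{"dx":0.0,"dy":0.0,"dz":0.0,"wx":0.0,"wy":0.0,"wz":0.0,"grip":0.0}]'

```text
time: 21.27
tool_pos: [0.615, 0.1531, 0.1057]
orientation: [0.985, 0.17, 0.0, 0.0]
wrist_force: [-0.2, -0.0, 7.9]
grip_width: 0.134
```

```bash
python3 -c "
from look import *
go(.6149,.1532,.1055,19)
shot('side','m',195,120,100,75,8)
go(.6149,.1532,.1055,19)
shot('top','m',180,150,160,80,5)
go(.6149,.1532,.1055,19)"
```

```text
d [-0.0001 -0.0001  0.0002] w [ 0.   -0.02  0.61] | pos [0.615  0.1531 0.1057] yaw [19.61  0.02  0.  ] F [-0.22 -0.02  7.9 ] T [-0.136  0.136  0.133] t 21.27 g 11.6 q7 -0.16
d [-0.0001 -0.      0.0002] w [ 0.   -0.02  0.61] | pos [0.615  0.1532 0.1057] yaw [19.61  0.02  0.  ] F [-0.38 -0.08  8.78] T [-0.111  0.15   0.058] t 21.32 g 11.5 q7 -0.16
d [-0.0001 -0.      0.0002] w [ 0.   -0.02  0.61] | pos [0.615  0.1532 0.1057] yaw [1.961e+01 2.000e-02 1.000e-02] F [-1.01 -0.92  8.09] T [-0.077  0.123  0.058] t 21.37 g 12.4 q7 -0.16
```

View pics/side_m.png

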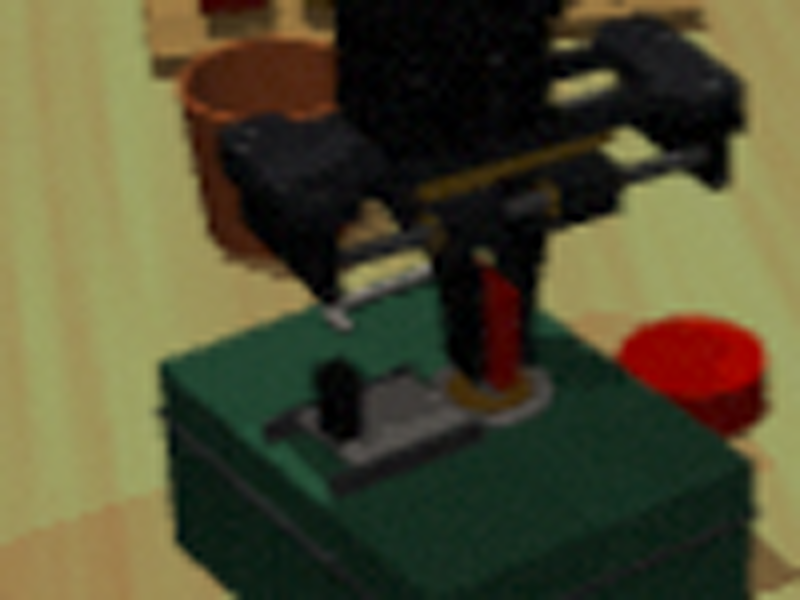

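View pics/top_m.png

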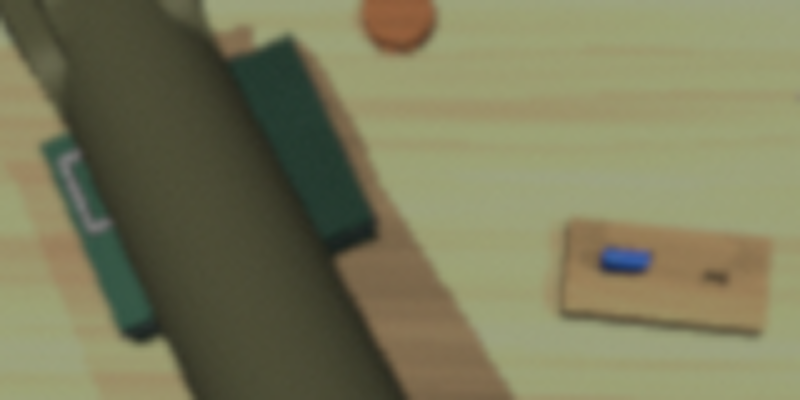

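The cover is fully back, the key is turned across the lock and gripped, and the blue key is still in its slot at (625,260) in the top view. Handing in.

```bash
python3 -c "
from look import *
from bench import arm
print(arm.close_job())
go(.6149,.1532,.1055,19)"
```

```text
the job is handed in; nothing more can be done
None
the job is handed in; nothing more can be done
```

The job is handed in with the arm still holding the red key turned in the lock. The hand-in reported no verdict.

- **Cover:** I pulled the post back until it stopped moving and the force rose to about 11 N. It was still fully back in the last side picture.
- **Key in the lock:** It went past both pins with slight rocking. It stopped with the tool at 105.5 mm, against 106 mm expected on the slot's floor, and a 12.7 N reaction.
- **Turn:** The hand has turned 96° clockwise. Allowing about 6° for the key's play, I estimate the plug at or near its stop. The plug's angle can't be read directly. The torque reading was noisy, 0.06 to 0.13 Nm, so it didn't clearly show the stop.
- **Final state:** The grip is set to 40 N with the fingers 11.5–12.4 mm apart on the 12 mm bow, pressing down at about 8 N. Time used was about 21 s of the 61 s.
- **Everything else:** The last top picture shows the blue key still in its slot. I touched nothing else that I know of, but I did not measure each bystander at the end.

**Disagreements:**
- The two cameras differed by about 4 mm in x for the lock, so I used the positions felt by gripping the cover post.
- One image estimate put the slot at 33° instead of the box's 25.5°. I used the box's angle, and the key went in without resistance.

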